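# Press the collar into a rack plate with the hand-pumped press

### The job

Lay the orange plate whose brass collar still stands proud flat in the bench press's nest, collar end first, between the yellow guides and slid fully home against the back stop. Then pump the red-gripped lever through full strokes, without ramming it hard against its bottom stop, until the ram is right down and has pushed the collar fully in; leave the plate there under the ram, the lever back up, and the other things on the table alone.

Things in the scene. Friction and masses are not known exactly. Their poses are not given: they have to be found in the camera images.
- press: hand-pumped blue bench press, bolted down. Origin on the table under the ram's axis; x points away from the operator, z up. Its column stands beside the nest (y -55 to -110 mm, x -35 to 50) and its head overhangs the nest (same x, y -110 to +35, z 120 to 332 mm): no gripper can come straight down there. Pump and lever stand farther out on the -y side
- nest_home (a point): where the plate's origin belongs: press x = -65 mm, y = 0, 50 mm above the table (nest floor); same axes as the press. Yellow rails 10 mm high, inner faces at y = +-21.5 mm, from 25 to 91 mm ahead (+x); yellow back stop face 90 mm ahead. The anvil is 90 mm wide from 20 mm ahead on; in front of it only a steel arm 30 mm wide, 18 mm deep, reaching to 105 mm behind (-x)
- plate: the orange flat steel plate to be worked, 180 x 40 x 8 mm, about 0.33 kg, lying flat. Origin at the centre of its underside, x along its length toward the collar end, z up. The brass collar (18 mm across) stands 8 mm above the top face at x = +65 mm; the other end has a black mark
- collar_top (a point): centre of the brass collar's top face, 16 mm above the plate's underside at the start, 11 mm when fully pressed in
- collar (a joint): how far the collar is pressed into the plate: 0 = standing proud 8 mm, 0.005 m = fully in (3 mm left showing). It takes about 8 N
- ram (a joint): travel of the bright steel ram (28 mm across) down from its top, m: lower face 103 mm above the table at 0; 0.0425 = right down, collar in. Starts at 0 to 0.010. One-way ratchet: a full lever stroke brings 12 mm (the first 4 to 16), short strokes miss the next tooth and bring nothing; three or four full strokes are needed. It stays down by itself; extra strokes do no harm
- pump_lever (a joint): pump lever: 0 = up at rest (springs back by itself), 0.6 rad = down on its hard bottom stop. At 0 the arm rises toward the operator (press -x) at 0.45 rad above level; at 0.6 it slopes 0.15 rad below level. 235 mm from hinge to grip axis; 5 to 12 N at the grip. More than 80 N on the grip damages the pump
- lever_hinge (a point): pivot of the pump lever, at press x = 0, y = -170 mm, 110 mm above the table; the lever swings in the press's xz plane
- pump_grip: red T-grip at the end of the lever: a round sleeve, free to turn on its bar, 26 mm across and 90 mm long, its axis level along the press's y. Origin at its middle, on its axis; at rest 212 mm above the table, 75 mm at the bottom of the stroke
- done_plate: bystander: a finished orange plate like the job's, its brass collar already pressed in (only 3 mm proud), lying on the table; leave it alone
- tape_roll: bystander: roll of tan tape, 100 mm across, 48 mm high; leave it alone
- mug: bystander: white mug, 80 mm across, 95 mm high; leave it alone
- screwdriver: bystander: screwdriver lying on the table; leave it alone
- carton: bystander: small cardboard carton 160 x 120 x 90 mm; leave it alone
- spray: bystander: white bottle with a red cap, 54 mm across, 170 mm high; leave it alone
- wrench: bystander: wrench lying on the table; leave it alone
There are look-alikes about, which are no part of the job. Leave any blue, pink or turquoise look-alike of the plate alone.

How it is judged:
By the outcome, as a careful person would: the job done as asked, in the order asked, and still so for the second after the job is handed in, with the robot touching nothing.
It also fails if it takes over 72 s, if anything falls off the work surface, if the arm or the gripper's body presses on something with over 40 N, if the wrist force passes 120 N, or if a joint passes its speed limit or range.

### The arm

A 6-joint arm with a two-finger parallel gripper is mounted at the origin on the work surface. World frame = base frame: x ahead of the robot, y to its left, z up, the work surface at z = 0. Lengths are in m, angles in degrees, forces in N, time in s.
With the tool pointing down it reaches from about 0.3 to 0.75 m from the base axis. Payload 8.5 kg.
Tool frame: the origin (TCP) lies on the centre line of the jaws, within the pads' length; the fingertips stand 17 mm ahead of it and the grasp point (between the pads) lies 2 mm behind it (env.tip_extent is the distance from the TCP to the fingertips, in m); z points along the fingers, y is the direction in which the jaws open and shut (so a half turn about z gives the same grasp; the last joint's range is limited). The gripper opens to 85 mm and grips with 20 to 120 N. Pads are 22 mm wide; open, the fingers measure 114 mm over their backs; the gripper's body (76 mm by 85 mm) begins 54 mm behind the grasp point. The pads swing forward as they close: fully open they stand 13 mm farther back than shut.
Start: joints at [50.804, 21.807, 74.336, -0, 83.858, -12.336], TCP at [0.248, 0.491, 0.248] pointing down, gripper open.
Joint ranges: [-178.18, 178.18], [-50.72, 133.34], [12.68, 142.11], [-81.47, 261.47], [9.98, 163.14], [-165.26, 165.26]. Speed limits (degrees/s): [136.94, 136.94, 180, 180, 180, 180].

### API

Orientations are given as a 3x3 rotation matrix whose columns are the frame's x, y, z axes.
In Python, from rig import telemetry, get_image, camera_params, close_job, env gives the robot as it stands.
- The arm moves only by the tool apply_moves, never from a script. Its argument "motion" is a list of rows, each an object of numbers: "tx", "ty", "tz": the shift along the tool's x, y, z in cm; "turn": the turn about the tool's z in degrees; "jaw": the gripper's target within -1 to 1 (fully open at 1, half-way at 0, shut at -1). In form: [{"tx": .., "ty": .., "tz": .., "turn": .., "jaw": ..}, ...]. A call has 1 to 5 rows; each row is the pose to reach, as a shift and turn from the pose measured when the call began, along the tool's axes at that moment; what a row does not reach only later rows make up. A row lasts 1/12 s, in which the tool goes at most 41.7 mm and 7.16 degrees, less where a joint would pass 70% of its speed; a pose out of reach is approached as far as the arm can. A call with a gripper value outside its range is refused whole. The fingers move at their own pace and stop on an object; "squeeze" is the grip in N (left out, the last holds). Time passes only in rows, so rows that repeat a pose let the fingers close. It gives the time, the measured TCP pose, the force and the opening at its end, in the units of the state.
- telemetry.observe(): the state, without advancing time (a new reading comes with each control period).
- get_image(name): name is "scene" or "top" or "wrist"; returns (picture, depth): 480x640x3 uint8, red, green, blue; 480x640 float32, m along the optical axis (not along the pixel's ray), 0 where there is no reading.
- camera_params(name): a dict with "fx", "fy", "cx", "cy" (pixels), "rvec" (rotation vector, rad) and "tvec" (3), from world to camera coordinates, as OpenCV has them. Camera axes: x right, y down, z forward; pixel columns grow to the right and rows downward; lengths in m; the calibration is good to about 2 mm. A picture is of the moment at which its call begins: read the wrist's pose just before it. camera_params takes no time and is no camera call; for the wrist camera it gives the pose at the moment of the call.
- close_job(): hands the job in, once; it reports no verdict.
The state is a dict: "time_s": time; "q": joint angles; "qvel": joint speeds; "joint_efforts": joint torques, N m; "position": TCP position; "tool_rot": TCP orientation; "ft_force": force on the tool from outside, world axes, zero at the start; "wrist_torque": the same for the moment, N m; "grip_width": finger opening in m.
Only numpy, scipy, OpenCV 4.12 (cv2) and the standard library are available. Lean on these libraries where they do the work, as an engineer would, in place of code of your own. Each camera call takes 0.05 s, during which the arm holds its last target. There are 200 camera calls.

## Working session

There is one attempt and no reset: what is moved stays moved. The work goes in short steps, Python scripts to look and compute and a tool call to move; the robot and the scene stay as the last step left them, time stands still between calls to the robot, and variables do not carry over. Pictures are saved under pics/ and viewed, about 8 in all and at most 12, crops included, and the job is handed in when it is done.

Besides the shell and the picture viewer there is one more tool, called after "Call:" as name(argument=value, ...), one argument or row to a line, values as JSON. apply_moves: Moves the arm, as the interface text tells. Its arguments: {"type":"object","properties":{"motion":{"type":"array"},"squeeze":{"type":"number"}},"required":["motion"]}

```bash
mkdir -p pics; ls
cat > h.py <<'E'
import numpy as np,cv2
from rig import telemetry,get_image,camera_params,close_job,env
def cam(n):
    p=camera_params(n);R=cv2.Rodrigues(np.array(p["rvec"],float))[0];return p,R,np.array(p["tvec"],float).ravel()
def snap(n,f):
    c=cam(n);im,d=get_image(n);cv2.imwrite(f"pics/{f}.png",im[:,:,::-1]);np.savez(f"pics/{f}.npz",im=im,d=d,R=c[1],t=c[2],k=[c[0][a] for a in("fx","fy","cx","cy")]);return im,d
def load(f): return np.load(f"pics/{f}.npz")
def pts(z):
    d=z["d"];fx,fy,cx,cy=z["k"];v,u=np.mgrid[:d.shape[0],:d.shape[1]]
    P=np.stack([(u-cx)/fx*d,(v-cy)/fy*d,d],-1);return (P-z["t"])@z["R"]
def plane(z,u,v,h):
    fx,fy,cx,cy=z["k"];r=z["R"].T@np.array([(u-cx)/fx,(v-cy)/fy,1]);o=-z["R"].T@z["t"];return o+r*(h-o[2])/r[2]
E
python3 - <<'E'
from h import *
snap("top","top0");snap("scene","scene0")
for n in("top","scene"): 
  z=load(n+"0");print(n,-z["R"].T@z["t"],z["R"][2],z["k"])
s=telemetry.observe();print(s)
E
```

```text
pics
top [ 0.41449743 -0.02274786  1.72569856] [ 0.05828172  0.02108451 -0.99807749] [623.29422764 623.29422764 317.54240018 236.51973606]
scene [1.09964464 0.61983471 1.11703969] [-0.4647527  -0.48006511 -0.74400431] [492.61846008 492.61846008 321.76746321 237.89900852]
{'time_s': 0.1, 'q': array([ 5.08033248e+01,  2.18383387e+01,  7.43801469e+01,  1.40161347e-03,
        8.38592003e+01, -1.23355983e+01]), 'qvel': array([ 0.00502863, -0.03979756, -0.0745853 ,  0.00984303,  0.01036162,
        0.01349995]), 'joint_efforts': array([ 4.40855845e-03, -4.49218369e+01, -2.31657887e+01, -1.48831728e-04,
        3.69107409e-03, -1.14748326e-05]), 'position': array([0.24834121, 0.49046407, 0.24776373]), 'tool_rot': array([[-8.92103353e-01,  4.51830545e-01, -8.75740593e-04],
       [ 4.51831285e-01,  8.92102807e-01, -1.03540551e-03],
       [ 3.13422805e-04, -1.31937573e-03, -9.99999081e-01]]), 'ft_force': array([0.81455811, 0.19710012, 0.24124851]), 'wrist_torque': array([-0.02201304,  0.02512721, -0.03435807]), 'grip_width': 0.08542561528234302}
```

View pics/top0.png

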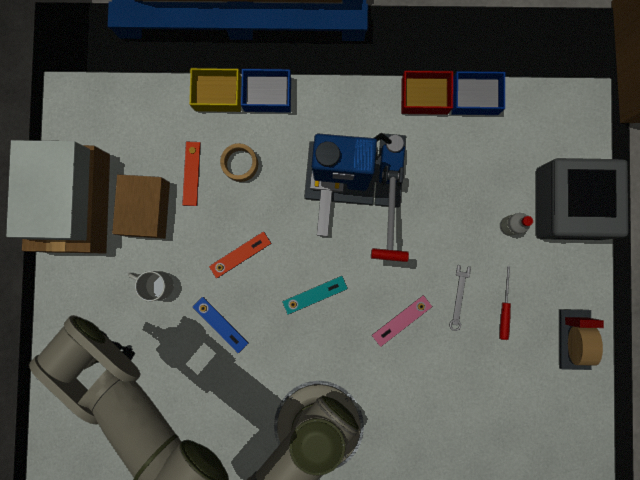

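View pics/scene0.png

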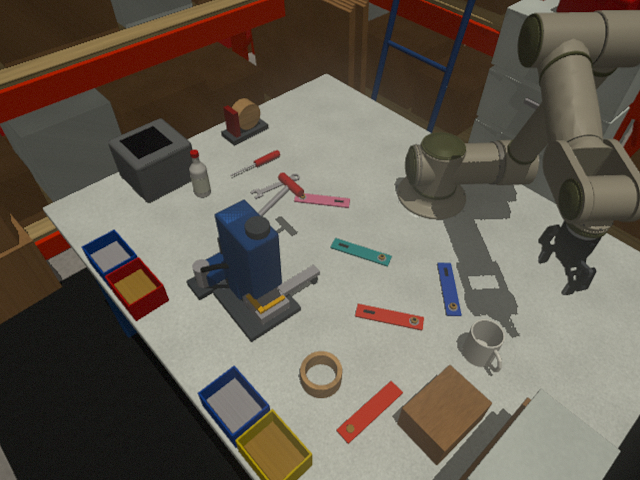

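Run:
```python
from h import *
z=load("top0");P=pts(z)
im=z["im"][:,:,::-1]
a=cv2.resize(im[130:290,170:270],None,fx=3.5,fy=3.5,interpolation=cv2.INTER_CUBIC)
b=cv2.resize(im[120:275,295:420],None,fx=3.5,fy=3.5,interpolation=cv2.INTER_CUBIC)
h=max(a.shape[0],b.shape[0])
cv2.imwrite("pics/crop0.png",np.hstack([cv2.copyMakeBorder(x,0,h-x.shape[0],0,0,cv2.BORDER_CONSTANT) for x in(a,b)]))
hsv=cv2.cvtColor(z["im"],cv2.COLOR_RGB2HSV)
for c,(x0,x1,y0,y1) in {"A":(205,275,228,282),"B":(178,204,138,210)}.items():
  m=np.zeros(hsv.shape[:2],np.uint8);s=hsv[y0:y1,x0:x1];m[y0:y1,x0:x1]=((s[...,0]<25)&(s[...,1]>120)&(s[...,2]>60))*255
  m=cv2.morphologyEx(m,cv2.MORPH_CLOSE,np.ones((9,9)))
  v,u=np.nonzero(m); Q=np.array([plane(z,uu,vv,.008)[:2] for uu,vv in zip(u,v)])
  (cx,cy),(w,hh),ang=cv2.minAreaRect((Q*1000).astype(np.float32));print(c,cx,cy,w,hh,ang, "z",np.percentile(P[...,2][m>0],[5,50,90,99,100]))
for n,(u,v) in {"A":(221,267),"B":(191,150)}.items(): print(n,plane(z,u,v,.012),np.round(P[v-3:v+4,u-3:u+4,2]*1000,0))
```

```text
A 461.4603271484375 227.92135620117188 39.1936149597168 178.7682647705078 33.69749450683594 z [1.63264866e-03 8.73624467e-03 1.49630024e-02 2.46246685e-02
 1.72569856e+00]
B 685.0369262695312 369.98553466796875 40.420265197753906 178.4799041748047 88.6125259399414 z [0.00170175 0.0083655  0.01375343 0.01757552 0.02122698]
A [0.42584604 0.27792224 0.012     ] [[ 6. 10. 13. 16.  9. 10. 11.]
 [15. 18. 17. 17. 10. 11. 10.]
 [13. 23. 17. 24. 19. 14.  8.]
 [25. 20. 21. 14. 17.  5.  6.]
 [10. 26.  8. 21. 19.  8. 13.]
 [23. 15. 12. 23.  7.  8.  6.]
 [16. 16. 17. 13.  6. 10. 12.]]
B [0.75012017 0.37084714 0.012     ] [[ 8.  1. -3. 11. 11. 10.  2.]
 [11. 15. 13.  8.  6. 13.  2.]
 [13. 14. 13.  5.  6. 17. 14.]
 [ 7. 10.  8. 12.  6.  9. 18.]
 [15. 17. 17. 13. 11.  9.  9.]
 [ 6.  6. 17. 14. 13.  6. 12.]
 [ 6. 11.  9.  9. 12.  2.  7.]]
```

View pics/crop0.png

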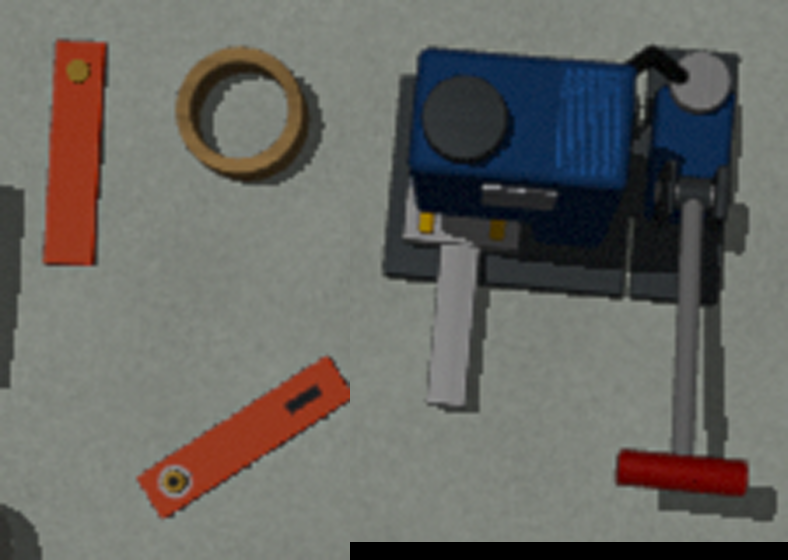

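Run:
```python
from h import *
z=load("top0");P=pts(z);im=z["im"].astype(int)
# steel arm
r=np.zeros(im.shape[:2],bool);r[192:240,312:340]=1
m=r&(P[...,2]>.04)&(P[...,2]<.065)&(im.mean(2)>110)
v,u=np.nonzero(m);Q=np.array([plane(z,a,b,.05)[:2] for a,b in zip(u,v)])*1000
print("arm",cv2.minAreaRect(Q.astype(np.float32)),len(Q),np.median(P[m][:,2]))
vx,vy,x0,y0=cv2.fitLine(Q.astype(np.float32),cv2.DIST_L2,0,.01,.01).ravel();print("line",vx,vy,x0,y0,np.degrees(np.arctan2(vy,vx)),"min x",np.percentile(Q[:,0],[0,2]))
# grip
m=np.zeros_like(r);m[240:270,365:415]=1
m&=(im[...,0]>90)&(im[...,1]<50)
v,u=np.nonzero(m);Q=np.array([plane(z,a,b,.215)[:2] for a,b in zip(u,v)])*1000
print("grip",cv2.minAreaRect(Q.astype(np.float32)),np.percentile(P[m][:,2],[10,50,90]))
# head top z=.332
m=np.zeros_like(r);m[125:200,300:385]=1;m&=(P[...,2]>.29)
print("headz",np.percentile(P[m][:,2],[5,50,95]))
m&=P[...,2]<.345;v,u=np.nonzero(m);Q=np.array([plane(z,a,b,.332)[:2] for a,b in zip(u,v)])*1000
print("head",cv2.minAreaRect(Q.astype(np.float32)))
# base plate
for n,(a,b) in {"armfront":(322.7,235),"lever_up":(392.3,178),"lever_lo":(389.8,250)}.items(): print(n,plane(z,a,b,.05),plane(z,a,b,.2))
print(env.tip_extent)
```

```text
arm ((575.7626342773438, -2.962949752807617), (27.598440170288086, 117.46578979492188), 85.82450866699219) 441 0.050373751542953635
line 0.99729353 -0.073522955 575.4609 -3.0562963 -4.2163596 min x [516.7490425  519.39165467]
grip ((462.1807861328125, -166.12738037109375), (87.63314819335938, 17.354869842529297), 84.88395690917969) [0.21957373 0.22397594 0.22800804]
headz [0.30324267 0.31058932 0.3344737 ]
head ((681.5269775390625, -48.85820770263672), (142.0081787109375, 89.16476440429688), 85.88101959228516)
armfront [ 0.51668859 -0.00116579  0.05      ] [ 0.50754096 -0.00309771  0.2       ]
lever_up [ 0.67421401 -0.18642788  0.05      ] [ 0.6509655  -0.17177607  0.2       ]
lever_lo [ 0.47946947 -0.18196632  0.05      ] [ 0.47365351 -0.1677139   0.2       ]
0.017
```

Call:
apply_moves(
  motion=[
    {"tx": -4,"ty": -1.8,"turn": 6},
    {"tx": -8,"ty": -3.6,"turn": 12},
    {"tx": -12,"ty": -5.4,"turn": 18},
    {"tx": -15.5,"ty": -7.2,"turn": 24},
    {"tx": -19,"ty": -9,"turn": 29.4},
  ],
)

```text
invalid input
```

```bash
cat >> h.py <<'E'
def go(x,y,zz,yaw=None):
    "command in cm/deg to reach TCP x,y,z(mm) with tool-y yaw (deg)"
    s=telemetry.observe();R=np.array(s["tool_rot"]);p=np.array(s["position"])
    t=R.T@(np.array([x,y,zz])/1000-p)*100;y0=np.degrees(np.arctan2(R[1,1],R[0,1]))
    print("t",s["time_s"],"p",np.round(p*1000,1),"yaw",round(y0,2),"tilt",np.round(R[:2,2],3),"F",np.round(s["ft_force"],1),"w",round(s["grip_width"]*1000,1))
    print("cmd",np.round(t,2),"turn",None if yaw is None else round((y0-yaw+180)%360-180,2))
E
python3 -c "
from h import *
go(489,186,150,33.7)"
```

```text
t 0.1 p [248.3 490.5 247.8] yaw 63.14 tilt [-0.001 -0.001] F [0.8 0.2 0.2] w 85.4
cmd [-35.23 -16.27   9.79] turn 29.44
```

Call:
apply_moves(
  motion=[
    {"tx": -4,"ty": -1.8,"tz": 0,"turn": 6,"jaw": 1},
    {"tx": -8,"ty": -3.6,"tz": 0,"turn": 12,"jaw": 1},
    {"tx": -12,"ty": -5.4,"tz": 0,"turn": 18,"jaw": 1},
    {"tx": -15.5,"ty": -7.2,"tz": 0,"turn": 24,"jaw": 1},
    {"tx": -19,"ty": -9,"tz": 0,"turn": 29.4,"jaw": 1},
  ],
  squeeze=60,
)

```text
time_s: 0.52
position: [0.3767, 0.3243, 0.2476]
tool_rot: [[-0.551, 0.834, -0.001], [0.834, 0.551, -0.001], [-0.0, -0.002, -1.0]]
ft_force: [1.1, 0.1, -0.2]
grip_width: 0.0853
```

```bash
python3 -c "
from h import *
go(489,186,150,33.7)"
```

```text
t 0.5167 p [376.7 324.3 247.6] yaw 33.46 tilt [-0.001 -0.001] F [ 1.1  0.1 -0.2] w 85.3
cmd [-17.73   1.76   9.76] turn -0.24
```

Call:
apply_moves(
  motion=[
    {"tx": -4,"ty": 0.4,"tz": 2,"turn": 0,"jaw": 1},
    {"tx": -7.5,"ty": 0.8,"tz": 4,"turn": 0,"jaw": 1},
    {"tx": -11,"ty": 1.2,"tz": 6,"turn": 0,"jaw": 1},
    {"tx": -14.5,"ty": 1.5,"tz": 8,"turn": 0,"jaw": 1},
    {"tx": -17.7,"ty": 1.8,"tz": 9.8,"turn": -0.2,"jaw": 1},
  ],
)

```text
time_s: 0.93
position: [0.4899, 0.1845, 0.1483]
tool_rot: [[-0.554, 0.833, -0.002], [0.833, 0.554, -0.001], [-0.0, -0.003, -1.0]]
ft_force: [0.1, 0.6, -0.1]
grip_width: 0.0853
```

Call:
apply_moves(
  motion=[
    {"tx": 0,"ty": 0,"tz": 0,"turn": 0,"jaw": 1},
    {"tx": 0,"ty": 0,"tz": 0,"turn": 0,"jaw": 1},
  ],
)

```text
time_s: 1.1
position: [0.4901, 0.1831, 0.1469]
tool_rot: [[-0.551, 0.834, -0.005], [0.834, 0.551, -0.002], [0.001, -0.005, -1.0]]
ft_force: [0.1, 0.5, 0.5]
grip_width: 0.0853
```

```bash
python3 -c "
from h import *
go(489,186,20,33.7)
snap('wrist','w0');z=load('w0');print(-z['R'].T@z['t'],z['k'])
P=pts(z);im=z['im']
hsv=cv2.cvtColor(im,cv2.COLOR_RGB2HSV);m=(((hsv[...,0]<12)&(hsv[...,1]>140)&(hsv[...,2]>60))*255).astype(np.uint8)
m=cv2.morphologyEx(m,cv2.MORPH_CLOSE,np.ones((25,25)))
n,l,st,c=cv2.connectedComponentsWithStats(m);i=1+np.argmax(st[1:,4]);print(st[i]);v,u=np.nonzero(l==i)
Q=np.array([plane(z,a,b,.008)[:2] for a,b in zip(u[::5],v[::5])])*1000
print(cv2.minAreaRect(Q.astype(np.float32)))
print('z',np.percentile(P[l==i][:,2],[5,50,95,99]))
"
```

```text
t 1.1 p [490.1 183.1 146.9] yaw 33.46 tilt [-0.005 -0.002] F [0.1 0.5 0.5] w 85.3
cmd [ 0.29  0.13 12.69] turn -0.24
[0.44993018 0.24652439 0.2718683 ] [359.58490406 359.58490406 318.84661272 238.34388947]
[  291    22    61   255 12796]
((463.3323669433594, 226.85009765625), (39.13597106933594, 177.9455108642578), 33.77215576171875)
z [0.0061478  0.00732493 0.00853018 0.00909112]
```

View pics/w0.png

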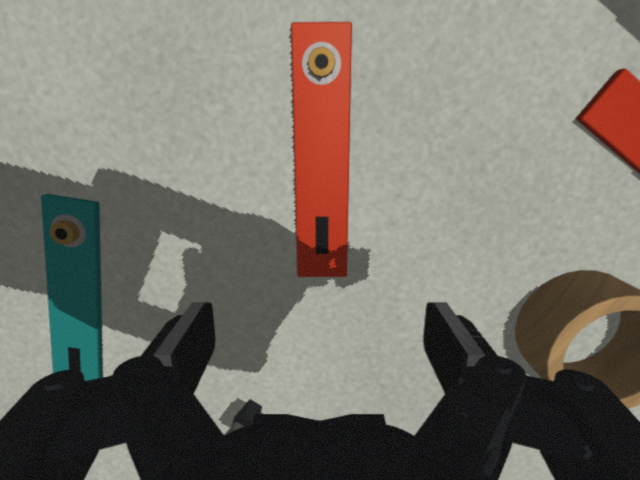

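```bash
python3 -c "
from h import *
z=load('w0');P=pts(z)
for q in [(322,47),(309,62),(334,60),(321,78),(321,62),(321,100)]: print(q,np.round(P[q[1]-2:q[1]+3,q[0]-2:q[0]+3,2].mean()*1000,1))
z=P[35:95,292:350];k=(z[...,2]>.013);print(k.sum(),z[k].mean(0),np.median(z[k][:,2]))
go(491,185.3,20,33.77)"
```

```text
(322, 47) 11.6
(309, 62) 14.1
(334, 60) 11.6
(321, 78) 10.1
(321, 62) 15.6
(321, 100) 7.4
647 [0.427774   0.2795424  0.01970635] 0.015320210890954667
t 1.15 p [489.7 184.2 147.9] yaw 33.56 tilt [-0.004 -0.001] F [-0.4  0.1  0.3] w 85.1
cmd [1.000e-02 2.100e-01 1.279e+01] turn -0.21
```

Call:
apply_moves(
  motion=[
    {"tx": 0.1,"ty": 0.2,"tz": 4,"turn": -0.3,"jaw": 1},
    {"tx": 0.1,"ty": 0.2,"tz": 8,"turn": -0.3,"jaw": 1},
    {"tx": 0.1,"ty": 0.2,"tz": 11,"turn": -0.3,"jaw": 1},
    {"tx": 0.1,"ty": 0.2,"tz": 11.5,"turn": -0.3,"jaw": 1},
    {"tx": 0.1,"ty": 0.2,"tz": 11.7,"turn": -0.3,"jaw": 1},
  ],
)

```text
time_s: 1.57
position: [0.4897, 0.187, 0.0308]
tool_rot: [[-0.558, 0.83, -0.005], [0.83, 0.558, -0.002], [0.002, -0.005, -1.0]]
ft_force: [-0.2, -0.1, -0.2]
grip_width: 0.0854
```

```bash
python3 -c "
from h import *
go(491,185.3,19,33.77)"
```

```text
t 1.5667 p [489.7 187.   30.8] yaw 33.94 tilt [-0.005 -0.002] F [-0.2 -0.1 -0.2] w 85.4
cmd [-0.22  0.02  1.18] turn 0.17
```

Call:
apply_moves(
  motion=[
    {"tx": -0.1,"ty": 0,"tz": 0.6,"turn": 0.2,"jaw": 1},
    {"tx": -0.2,"ty": 0,"tz": 1.0,"turn": 0.2,"jaw": 1},
    {"tx": -0.2,"ty": 0,"tz": 1.1,"turn": 0.2,"jaw": 0.5},
    {"tx": -0.2,"ty": 0,"tz": 1.1,"turn": 0.2,"jaw": -0.2},
    {"tx": -0.2,"ty": 0,"tz": 1.1,"turn": 0.2,"jaw": -0.6},
  ],
  squeeze=60,
)

```text
time_s: 1.98
position: [0.4911, 0.1854, 0.0205]
tool_rot: [[-0.555, 0.832, -0.004], [0.832, 0.555, -0.001], [0.001, -0.004, -1.0]]
ft_force: [0.3, 0.4, 0.1]
grip_width: 0.0516
```

Call:
apply_moves(
  motion=[
    {"tx": 0,"ty": 0,"tz": 0,"turn": 0,"jaw": -0.6},
    {"tx": 0,"ty": 0,"tz": 0,"turn": 0,"jaw": -0.6},
    {"tx": 0,"ty": 0,"tz": 0,"turn": 0,"jaw": -0.6},
    {"tx": 0,"ty": 0,"tz": 0,"turn": 0,"jaw": -0.6},
  ],
)

```text
time_s: 2.32
position: [0.4913, 0.1854, 0.0215]
tool_rot: [[-0.556, 0.831, -0.003], [0.831, 0.556, -0.001], [0.001, -0.003, -1.0]]
ft_force: [-2.0, -0.7, 7.4]
grip_width: 0.0369
```

```bash
python3 -c "
from h import *
go(491,185.3,19,33.77)"
```

```text
t 2.3167 p [491.3 185.4  21.5] yaw 33.75 tilt [-0.003 -0.001] F [-2.  -0.7  7.4] w 36.9
cmd [ 0.01 -0.03  0.25] turn -0.02
```

Call:
apply_moves(
  motion=[
    {"tx": 0,"ty": 0,"tz": 0,"turn": 0,"jaw": -0.6},
    {"tx": 0,"ty": 0,"tz": 0,"turn": 0,"jaw": -0.6},
    {"tx": 0,"ty": 0,"tz": -0.3,"turn": 0,"jaw": -0.6},
  ],
)

```text
time_s: 2.57
position: [0.491, 0.1854, 0.0241]
tool_rot: [[-0.555, 0.832, -0.004], [0.832, 0.555, -0.001], [0.001, -0.004, -1.0]]
ft_force: [0.2, 0.8, -3.3]
grip_width: 0.0363
```

```bash
python3 -c "
from h import *
go(491,185.3,19,33.77);snap('wrist','w1')"
```

```text
t 2.5667 p [491.  185.4  24.1] yaw 33.75 tilt [-0.004 -0.001] F [ 0.2  0.8 -3.3] w 36.3
cmd [-0.01 -0.    0.51] turn -0.02
```

View pics/w1.png

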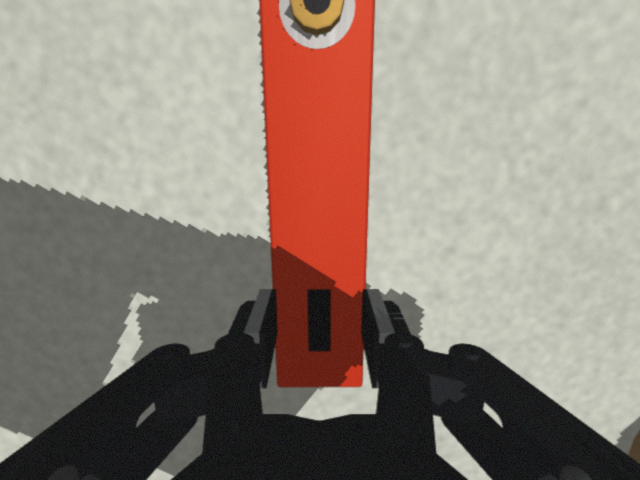

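Call:
apply_moves(
  motion=[
    {"tx": 0,"ty": 0,"tz": -2,"turn": 0,"jaw": -0.6},
    {"tx": 0,"ty": 0,"tz": -5,"turn": 0,"jaw": -0.6},
    {"tx": 0,"ty": 0,"tz": -9,"turn": 0,"jaw": -0.6},
    {"tx": 0,"ty": 0,"tz": -13,"turn": 5,"jaw": -0.6},
    {"tx": 0,"ty": 0,"tz": -15,"turn": 10,"jaw": -0.6},
  ],
)

```text
time_s: 3.03
position: [0.4927, 0.1858, 0.1792]
tool_rot: [[-0.399, 0.917, 0.003], [0.917, 0.399, -0.001], [-0.002, 0.002, -1.0]]
ft_force: [1.7, 1.2, -3.4]
grip_width: 0.0364
```

```bash
python3 -c "
from h import *
go(485,3.5,160,-94.2)"
```

```text
t 3.0333 p [492.7 185.8 179.2] yaw 23.53 tilt [ 0.003 -0.001] F [ 1.7  1.2 -3.4] w 36.4
cmd [-16.4   -7.99   1.93] turn 117.73
```

Call:
apply_moves(
  motion=[
    {"tx": -2,"ty": -1,"tz": 0,"turn": 6,"jaw": -0.6},
    {"tx": -4.5,"ty": -2.2,"tz": 0.3,"turn": 12,"jaw": -0.6},
    {"tx": -7.5,"ty": -3.7,"tz": 0.6,"turn": 18,"jaw": -0.6},
    {"tx": -10.5,"ty": -5.2,"tz": 1,"turn": 24,"jaw": -0.6},
    {"tx": -13,"ty": -6.5,"tz": 1.5,"turn": 30,"jaw": -0.6},
  ],
)

```text
time_s: 3.45
position: [0.4846, 0.0388, 0.1642]
tool_rot: [[0.118, 0.993, 0.003], [0.993, -0.118, -0.001], [-0.001, 0.003, -1.0]]
ft_force: [0.6, -0.3, -4.3]
grip_width: 0.0367
```

Call:
apply_moves(
  motion=[
    {"tx": 0,"ty": 0,"tz": 0,"turn": 7,"jaw": -0.6},
    {"tx": 0,"ty": 0,"tz": 0,"turn": 14,"jaw": -0.6},
    {"tx": 0,"ty": 0,"tz": 0,"turn": 21,"jaw": -0.6},
    {"tx": 0,"ty": 0,"tz": 0,"turn": 28,"jaw": -0.6},
    {"tx": 0,"ty": 0,"tz": 0,"turn": 34,"jaw": -0.6},
  ],
)

```text
time_s: 3.87
position: [0.4842, 0.0387, 0.164]
tool_rot: [[0.658, 0.753, 0.002], [0.753, -0.658, -0.001], [0.0, 0.002, -1.0]]
ft_force: [0.1, -0.3, -4.9]
grip_width: 0.0365
```

Call:
apply_moves(
  motion=[
    {"tx": 0,"ty": 0,"tz": 0,"turn": 6,"jaw": -0.6},
    {"tx": 0,"ty": 0,"tz": 0,"turn": 13,"jaw": -0.6},
    {"tx": 0,"ty": 0,"tz": 0,"turn": 20,"jaw": -0.6},
    {"tx": 0,"ty": 0,"tz": 0,"turn": 26,"jaw": -0.6},
    {"tx": 0,"ty": 0,"tz": 0,"turn": 31,"jaw": -0.6},
  ],
)

```text
time_s: 4.28
position: [0.4838, 0.0388, 0.1636]
tool_rot: [[0.953, 0.302, 0.0], [0.302, -0.953, -0.001], [-0.0, 0.001, -1.0]]
ft_force: [0.6, 0.2, -4.6]
grip_width: 0.0366
```

```bash
python3 -c "
from h import *
go(485,3.5,130,-94.2)"
```

```text
t 4.2833 p [483.8  38.8 163.6] yaw -72.44 tilt [ 0.    -0.001] F [ 0.6  0.2 -4.6] w 36.6
cmd [-0.95  3.4   3.37] turn 21.76
```

Call:
apply_moves(
  motion=[
    {"tx": -0.2,"ty": 0.8,"tz": 0.7,"turn": 6,"jaw": -0.6},
    {"tx": -0.4,"ty": 1.6,"tz": 1.4,"turn": 12,"jaw": -0.6},
    {"tx": -0.7,"ty": 2.4,"tz": 2.1,"turn": 18,"jaw": -0.6},
    {"tx": -0.9,"ty": 3.2,"tz": 2.8,"turn": 21.8,"jaw": -0.6},
    {"tx": -0.95,"ty": 3.4,"tz": 3.4,"turn": 21.8,"jaw": -0.6},
  ],
)

```text
time_s: 4.7
position: [0.4847, 0.0026, 0.129]
tool_rot: [[0.997, -0.077, -0.001], [-0.077, -0.997, -0.001], [-0.001, 0.001, -1.0]]
ft_force: [0.4, -0.4, -4.2]
grip_width: 0.036
```

Call:
apply_moves(
  motion=[
    {"tx": 0,"ty": 0,"tz": 0,"turn": 0,"jaw": -0.6},
    {"tx": 0,"ty": 0,"tz": 0,"turn": 0,"jaw": -0.6},
  ],
)

```text
time_s: 4.87
position: [0.4844, 0.0028, 0.1287]
tool_rot: [[0.997, -0.076, -0.002], [-0.076, -0.997, -0.001], [-0.002, 0.001, -1.0]]
ft_force: [0.0, 0.8, -4.0]
grip_width: 0.0366
```

```bash
python3 -c "
from h import *
go(487,3.5,80,-94.2);snap('wrist','w2')
z=load('w2');print(-z['R'].T@z['t'],z['R'][2])"
```

```text
t 4.8667 p [484.4   2.8 128.7] yaw -94.34 tilt [-0.002 -0.001] F [ 0.   0.8 -4. ] w 36.6
cmd [ 0.27 -0.1   4.87] turn -0.14
[ 0.5610311  -0.00284834  0.25342848] [-0.29779016  0.02175684 -0.95438339]
```

View pics/w2.png

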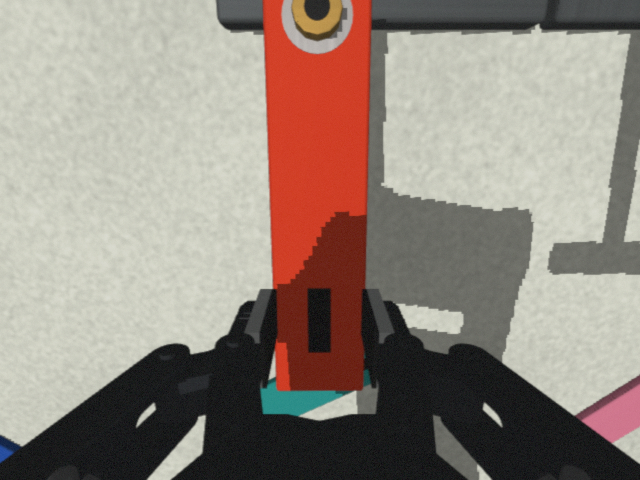

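```bash
cat > m.py <<'E'
from h import *
import sys
def rect(f,h,hand=True):
    z=load(f);im=z["im"];hsv=cv2.cvtColor(im,cv2.COLOR_RGB2HSV);m=(((hsv[...,0]<12)&(hsv[...,1]>140)&(hsv[...,2]>50))).astype(np.uint8)
    n,l,st,c=cv2.connectedComponentsWithStats(m);i=1+np.argmax(st[1:,4]);m=l==i
    L=[];Rr=[]
    for v in range(80,270,3):
        u=np.nonzero(m[v])[0];L.append(plane(z,u.min()-.5,v,h)[:2]);Rr.append(plane(z,u.max()+.5,v,h)[:2])
    for n,Q in(("L",L),("R",Rr)):
        vx,vy,x,y=cv2.fitLine((np.array(Q)*1000).astype(np.float32),cv2.DIST_HUBER,0,.01,.01).ravel();s=np.sign(vx)
        print(n,"yaw",round(float(np.degrees(np.arctan2(vy*s,vx*s))),2),"pt",x,y)
    z_=np.median(pts(z)[100:200,300:340,2]);print("top z",z_)
if __name__=="__main__": rect(sys.argv[1],float(sys.argv[2]))
E
python3 m.py w2 .115
python3 - <<'E'
from h import *
z=load("w2");im=z["im"].astype(int);P=pts(z)
Q=[]
for u in list(range(225,258,2))+list(range(385,530,3))+list(range(550,636,3)):
    col=im[5:60,u].sum(1);d=np.diff(col);v=5+np.argmax(d)+.5;Q.append((u,v))
print(Q[::10], np.median(P[2:15,400:500,2]))
h=float(np.median(P[2:15,400:500,2]))
W=np.array([plane(z,a,b,h)[:2] for a,b in Q])*1000
vx,vy,x,y=cv2.fitLine(W.astype(np.float32),cv2.DIST_HUBER,0,.01,.01).ravel();print("base edge angle",np.degrees(np.arctan2(vx,-vy)) ,x,y)
snap("top","top1")
t=load("top1");im=t["im"][:,:,::-1];cv2.imwrite("pics/crop1.png",cv2.resize(im[120:280,280:420],None,fx=3.7,fy=3.7,interpolation=cv2.INTER_CUBIC))
E
```

```text
L yaw -4.67 pt 543.8054 17.498318
R yaw -3.43 pt 540.97626 -19.979176
top z 0.10823675538241134
[(225, np.float64(28.5)), (245, np.float64(31.5)), (394, np.float64(32.5)), (424, np.float64(33.5)), (454, np.float64(31.5)), (484, np.float64(32.5)), (514, np.float64(34.5)), (562, np.float64(30.5)), (592, np.float64(32.5)), (622, np.float64(33.5))] 0.019325081253879217
base edge angle 175.67125 606.0825 -91.05005
```

Run:
```python
from h import *
z=load("w2");P=pts(z)
for v in (60,90,120,150,180,210,240,270):
    q=P[v-3:v+4,280:360].reshape(-1,3);q=np.median(q,0);print(v,np.round(q*1000,1))
# collar
m=P[0:40,295:340].reshape(-1,3);m=m[m[:,2]>np.percentile(m[:,2],85)];print("collar",np.median(m,0))
z=load("w0");P=pts(z);print("w0 table",np.median(P[100:200,400:500,2]), "w1", np.median(pts(load('w1'))[100:200,300:340,2]),np.median(pts(load('w1'))[60:120,480:600,2]))
```

```text
60 [584.4  -5.  105.3]
90 [574.   -4.1 106.3]
120 [563.1  -3.4 107.3]
150 [552.   -2.5 108.2]
180 [540.4  -1.8 109.3]
210 [528.4  -0.9 110.3]
240 [516.   -0.  111.5]
270 [503.1   1.  112.6]
collar [ 0.5963854  -0.00464941  0.11327909]
w0 table -0.0006750876861958977 w1 0.008617935247274274 -0.0006920260532224668
```

View pics/crop1.png

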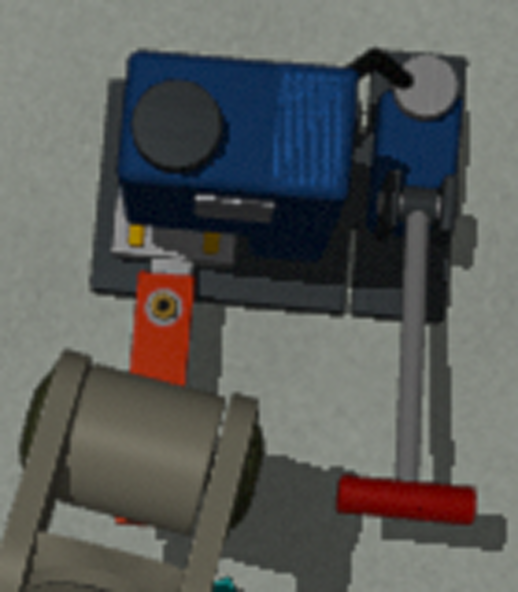

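Run:
```python
from h import *
t=load("top1");im=t["im"];hsv=cv2.cvtColor(im,cv2.COLOR_RGB2HSV)
m=(hsv[...,0]<14)&(hsv[...,1]>140)&(hsv[...,2]>60);m[:, :312]=0;m[:,345:]=0
for v in range(206,222,3):
    u=np.nonzero(m[v])[0]
    if len(u): print(v,u.min(),u.max(),[np.round(plane(t,(u.min()+u.max())/2,v,h)[:2]*1000,1) for h in(.106,)])
y=(hsv[...,0]>18)&(hsv[...,0]<32)&(hsv[...,1]>130)&(hsv[...,2]>60)
y[:175]=0;y[195:]=0;y[:,:305]=0;y[:,345:]=0
n,l,s,c=cv2.connectedComponentsWithStats(y.astype(np.uint8))
for i in range(1,n): print("yel",s[i],[np.round(plane(t,a,s[i][1]+s[i][3]/2-.5,.06)[:2]*1000,1) for a in(s[i][0]-.5,s[i][0]+s[i][2]-.5)])
# sub-pixel arm profile in top0
t=load("top0");g=t["im"].astype(float).mean(2)
for v in range(195,233,6):
    row=g[v-1:v+2,305:345].mean(0);d=np.diff(row);a=305+np.argmax(d)+.5;b=305+np.argmin(d[:])+.5;print(v,a,b,np.round(plane(t,(a+b)/2,v,.05)[:2]*1000,1))
# plate on table seen by both
```

```text
206 316 331 [array([589.1,  -2.6])]
209 316 330 [array([581.3,  -1.4])]
212 316 330 [array([573.4,  -1.6])]
215 316 330 [array([565.5,  -1.7])]
218 315 330 [array([557.7,  -0.6])]
221 317 329 [array([549.8,  -2. ])]
yel [315 181   4   6  22] [array([654.5,  23.3]), array([654.7,  12.5])]
yel [335 183   4   5  20] [array([651.3, -30.6]), array([651.5, -41.3])]
195 320.5 330.5 [625.1  -6.8]
201 319.5 330.5 [608.8  -5.7]
207 334.5 329.5 [592.8 -24.9]
213 333.5 329.5 [576.6 -23.8]
219 332.5 328.5 [560.3 -21.4]
225 332.5 327.5 [544.  -20.4]
231 331.5 327.5 [527.8 -19.3]
```

Call:
apply_moves(
  motion=[
    {"tx": 0.2,"ty": 0.05,"tz": 1.5,"turn": 0,"jaw": -0.6},
    {"tx": 0.2,"ty": 0.05,"tz": 3,"turn": 0,"jaw": -0.6},
    {"tx": 0.2,"ty": 0.05,"tz": 4,"turn": 0,"jaw": -0.6},
    {"tx": 0.2,"ty": 0.05,"tz": 4.2,"turn": 0,"jaw": -0.6},
    {"tx": 0.2,"ty": 0.05,"tz": 4.4,"turn": 0,"jaw": -0.6},
  ],
)

```text
time_s: 5.38
position: [0.4868, 0.0025, 0.0854]
tool_rot: [[0.997, -0.075, -0.001], [-0.075, -0.997, -0.001], [-0.001, 0.001, -1.0]]
ft_force: [0.7, 0.3, -3.0]
grip_width: 0.0364
```

Call:
apply_moves(
  motion=[
    {"tx": 0,"ty": 0,"tz": 0.2,"turn": 0,"jaw": -0.6},
    {"tx": 0,"ty": 0,"tz": 0.4,"turn": 0,"jaw": -0.6},
    {"tx": 0,"ty": 0,"tz": 0.5,"turn": 0,"jaw": -0.6},
  ],
)

```text
time_s: 5.63
position: [0.4871, 0.0026, 0.0808]
tool_rot: [[0.997, -0.074, 0.001], [-0.074, -0.997, -0.001], [0.001, 0.001, -1.0]]
ft_force: [-0.6, -0.6, -3.3]
grip_width: 0.0365
```

Call:
apply_moves(
  motion=[
    {"tx": 0,"ty": 0,"tz": 0.2,"turn": 0,"jaw": -0.6},
    {"tx": 0,"ty": 0,"tz": 0.4,"turn": 0,"jaw": -0.6},
    {"tx": 0,"ty": 0,"tz": 0.5,"turn": 0,"jaw": -0.6},
  ],
)

```text
time_s: 5.88
position: [0.4872, 0.0025, 0.0757]
tool_rot: [[0.997, -0.074, 0.001], [-0.074, -0.997, -0.001], [0.001, 0.001, -1.0]]
ft_force: [-0.6, -0.1, -2.4]
grip_width: 0.0361
```

```bash
python3 - <<'E'
from h import *
go(487,3.5,72,-94.2);snap('wrist','w3')
z=load("w3");P=pts(z)
for v in (60,150,240): print(v,np.round(np.median(P[v-3:v+4,280:360].reshape(-1,3),0)*1000,1))
E
python3 m.py w3 .058
```

```text
t 5.8833 p [487.2   2.5  75.7] yaw -94.26 tilt [ 0.001 -0.001] F [-0.6 -0.1 -2.4] w 36.1
cmd [-0.02 -0.1   0.37] turn -0.06
60 [586.4  -4.8  58.5]
150 [555.1  -2.7  59.4]
240 [ 5.195e+02 -1.000e-01  6.050e+01]
L yaw -4.17 pt 546.17255 18.473843
R yaw -3.72 pt 543.23706 -21.11454
top z 0.05941783361803751
```

Run:
```python
from h import *
a,_=snap("top","top2");s,_=snap("scene","scene2")
A=cv2.resize(a[165:235,300:350,::-1],None,fx=8,fy=8,interpolation=cv2.INTER_CUBIC)
B=cv2.resize(s[240:350,220:340,::-1],None,fx=3.3,fy=3.3,interpolation=cv2.INTER_CUBIC)
B=cv2.copyMakeBorder(B,0,560-B.shape[0],0,0,cv2.BORDER_CONSTANT);cv2.imwrite("pics/crop2.png",np.hstack([A,B]))
```

```text
(no output)
```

View pics/crop2.png

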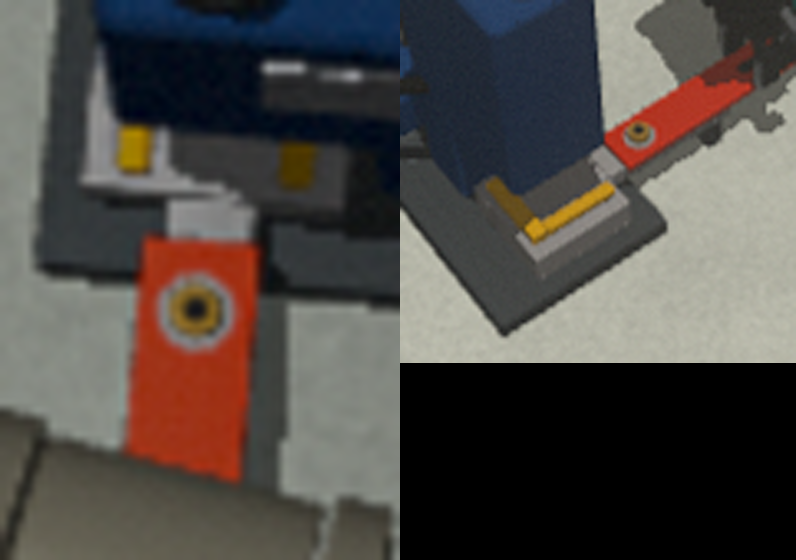

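Call:
apply_moves(
  motion=[
    {"tx": 0,"ty": 0.1,"tz": 0.1,"turn": 0,"jaw": -0.6},
    {"tx": 0,"ty": 0.2,"tz": 0.2,"turn": 0,"jaw": -0.6},
    {"tx": 0.5,"ty": 0.2,"tz": 0.2,"turn": 0,"jaw": -0.6},
    {"tx": 1,"ty": 0.2,"tz": 0.2,"turn": 0,"jaw": -0.6},
    {"tx": 1.5,"ty": 0.2,"tz": 0.2,"turn": 0,"jaw": -0.6},
  ],
)

```text
time_s: 6.45
position: [0.5027, -0.0007, 0.0739]
tool_rot: [[0.997, -0.074, 0.001], [-0.074, -0.997, -0.001], [0.001, 0.001, -1.0]]
ft_force: [-1.7, -0.2, -3.2]
grip_width: 0.0368
```

Call:
apply_moves(
  motion=[
    {"tx": 0.5,"ty": 0,"tz": 0,"turn": 0,"jaw": -0.6},
    {"tx": 1,"ty": 0,"tz": 0,"turn": 0,"jaw": -0.6},
    {"tx": 1.5,"ty": 0,"tz": 0,"turn": 0,"jaw": -0.6},
    {"tx": 2,"ty": 0,"tz": 0,"turn": 0,"jaw": -0.6},
  ],
)

```text
time_s: 6.78
position: [0.5232, -0.0022, 0.0739]
tool_rot: [[0.997, -0.074, 0.001], [-0.074, -0.997, -0.001], [0.001, 0.001, -1.0]]
ft_force: [-1.0, 0.1, -2.8]
grip_width: 0.0365
```

Run:
```python
from h import *
go(571.8,-4.8,72,-94.2)
a,_=snap("top","top3")
A=cv2.resize(a[165:235,300:350,::-1],None,fx=8,fy=8,interpolation=cv2.INTER_CUBIC)
cv2.imwrite("pics/crop3.png",A)
```

```text
t 6.7833 p [523.2  -2.2  73.9] yaw -94.27 tilt [ 0.001 -0.001] F [-1.   0.1 -2.8] w 36.5
cmd [ 4.87 -0.11  0.19] turn -0.07
```

View pics/crop3.png

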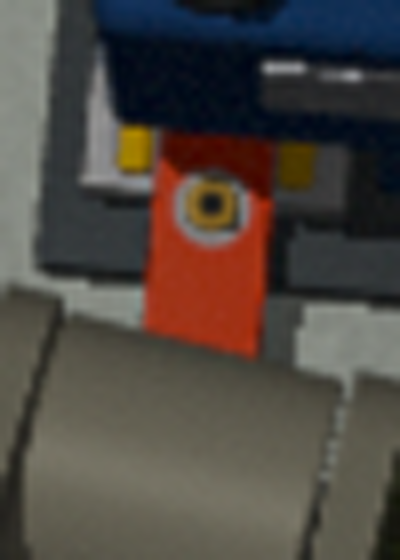

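Call:
apply_moves(
  motion=[
    {"tx": 0.8,"ty": 0,"tz": 0,"turn": 0,"jaw": -0.6},
    {"tx": 1.6,"ty": 0,"tz": 0,"turn": 0,"jaw": -0.6},
    {"tx": 2.4,"ty": 0,"tz": 0.05,"turn": 0,"jaw": -0.6},
    {"tx": 3.2,"ty": 0,"tz": 0.05,"turn": 0,"jaw": -0.6},
    {"tx": 3.9,"ty": 0,"tz": 0.1,"turn": 0,"jaw": -0.6},
  ],
)

```text
time_s: 7.25
position: [0.5639, -0.0054, 0.073]
tool_rot: [[0.997, -0.074, 0.002], [-0.074, -0.997, -0.001], [0.003, 0.001, -1.0]]
ft_force: [-0.8, -0.1, -3.5]
grip_width: 0.0362
```

Call:
apply_moves(
  motion=[
    {"tx": 0.2,"ty": 0,"tz": 0.05,"turn": 0,"jaw": -0.6},
    {"tx": 0.5,"ty": 0,"tz": 0.1,"turn": 0,"jaw": -0.6},
  ],
)

```text
time_s: 7.42
position: [0.5691, -0.0058, 0.0719]
tool_rot: [[0.997, -0.074, 0.002], [-0.074, -0.997, -0.001], [0.002, 0.001, -1.0]]
ft_force: [-0.6, -0.1, -1.7]
grip_width: 0.0367
```

Call:
apply_moves(
  motion=[
    {"tx": 0.2,"ty": 0,"tz": 0,"turn": 0,"jaw": -0.6},
    {"tx": 0.4,"ty": 0,"tz": 0,"turn": 0,"jaw": -0.6},
  ],
)

```text
time_s: 7.58
position: [0.5718, -0.0059, 0.0716]
tool_rot: [[0.997, -0.074, -0.002], [-0.074, -0.997, -0.001], [-0.002, 0.001, -1.0]]
ft_force: [-12.4, -0.2, 5.5]
grip_width: 0.0367
```

Run:
```python
from h import *
go(571.8,-4.8,72,-94.2)
```

```text
t 7.5833 p [571.8  -5.9  71.6] yaw -94.25 tilt [-0.002 -0.001] F [-12.4  -0.2   5.5] w 36.7
cmd [-0.01 -0.11 -0.04] turn -0.05
```

Call:
apply_moves(
  motion=[
    {"tx": 0.1,"ty": 0,"tz": 0,"turn": 0,"jaw": -0.6},
    {"tx": 0.1,"ty": 0,"tz": 0,"turn": 0,"jaw": -0.6},
    {"tx": 0.0,"ty": 0,"tz": 0,"turn": 0,"jaw": 0.2},
    {"tx": 0.0,"ty": 0,"tz": 0,"turn": 0,"jaw": 0.4},
    {"tx": 0,"ty": 0,"tz": 0,"turn": 0,"jaw": 0.6},
  ],
)

```text
time_s: 8.0
position: [0.5723, -0.006, 0.072]
tool_rot: [[0.997, -0.074, -0.0], [-0.074, -0.997, -0.001], [-0.0, 0.001, -1.0]]
ft_force: [0.4, -1.3, -0.0]
grip_width: 0.0679
```

Call:
apply_moves(
  motion=[
    {"tx": 0,"ty": 0,"tz": 0,"turn": 0,"jaw": 0.6},
    {"tx": 0,"ty": 0,"tz": 0,"turn": 0,"jaw": 0.6},
    {"tx": 0,"ty": 0,"tz": -1,"turn": 0,"jaw": 0.6},
    {"tx": 0,"ty": 0,"tz": -3,"turn": 0,"jaw": 0.6},
    {"tx": -2,"ty": 0,"tz": -6,"turn": 0,"jaw": 0.6},
  ],
)

```text
time_s: 8.42
position: [0.5535, -0.0048, 0.1316]
tool_rot: [[0.997, -0.075, -0.002], [-0.075, -0.997, -0.001], [-0.001, 0.001, -1.0]]
ft_force: [-0.3, -0.8, 0.0]
grip_width: 0.0683
```

Call:
apply_moves(
  motion=[
    {"tx": -3,"ty": 0,"tz": -2,"turn": 0,"jaw": 0.6},
    {"tx": -6,"ty": 0,"tz": -5,"turn": 0,"jaw": 0.6},
    {"tx": -6,"ty": 0,"tz": -9,"turn": 0,"jaw": 0.6},
    {"tx": -6,"ty": 0,"tz": -12,"turn": 0,"jaw": 0.6},
    {"tx": -6,"ty": 0,"tz": -14,"turn": 0,"jaw": 0.6},
  ],
)

```text
time_s: 8.83
position: [0.4938, -0.0002, 0.2762]
tool_rot: [[0.997, -0.075, 0.004], [-0.074, -0.997, -0.002], [0.004, 0.002, -1.0]]
ft_force: [0.5, 0.1, 0.2]
grip_width: 0.0685
```

Run:
```python
from h import *
snap('wrist','w4');go(463,-166,280,-94.2)
a,_=snap("top","top4");s,_=snap("scene","scene4")
A=cv2.resize(a[165:235,300:350,::-1],None,fx=8,fy=8,interpolation=cv2.INTER_CUBIC)
B=cv2.resize(s[240:350,220:340,::-1],None,fx=3.3,fy=3.3,interpolation=cv2.INTER_CUBIC)
B=cv2.copyMakeBorder(B,0,560-B.shape[0],0,0,cv2.BORDER_CONSTANT);cv2.imwrite("pics/crop4.png",np.hstack([A,B]))
```

```text
t 8.8833 p [ 4.950e+02 -4.000e-01  2.788e+02] yaw -94.27 tilt [ 0.009 -0.003] F [0.4 0.3 2.5] w 68.6
cmd [-1.95 16.75 -0.1 ] turn -0.07
```

View pics/crop4.png

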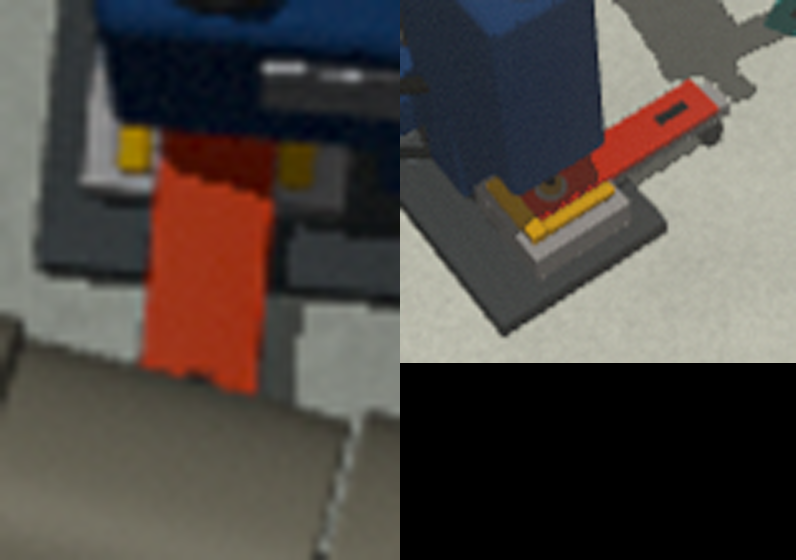

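Call:
apply_moves(
  motion=[
    {"tx": -0.5,"ty": 3.5,"tz": 0,"turn": 0,"jaw": -1},
    {"tx": -1,"ty": 7,"tz": 0,"turn": 0,"jaw": -1},
    {"tx": -1.5,"ty": 10.5,"tz": 0,"turn": 0,"jaw": -1},
    {"tx": -1.9,"ty": 14,"tz": 0,"turn": 0,"jaw": -1},
    {"tx": -1.9,"ty": 16.7,"tz": 0,"turn": 0,"jaw": -1},
  ],
  squeeze=40,
)

```text
time_s: 9.4
position: [0.4615, -0.1672, 0.2729]
tool_rot: [[0.997, -0.075, 0.0], [-0.075, -0.997, -0.001], [0.0, 0.001, -1.0]]
ft_force: [0.4, -0.3, 1.2]
grip_width: 0.0072
```

Call:
apply_moves(
  motion=[
    {"tx": 0,"ty": 0,"tz": 0.5,"turn": 0,"jaw": -1},
    {"tx": 0,"ty": 0,"tz": 1,"turn": 0,"jaw": -1},
    {"tx": 0,"ty": 0,"tz": 1.5,"turn": 0,"jaw": -1},
    {"tx": 0,"ty": 0,"tz": 1.8,"turn": 0,"jaw": -1},
    {"tx": 0,"ty": 0,"tz": 1.8,"turn": 0,"jaw": -1},
  ],
)

```text
time_s: 9.82
position: [0.4614, -0.166, 0.254]
tool_rot: [[0.997, -0.074, -0.001], [-0.074, -0.997, 0.0], [-0.001, -0.0, -1.0]]
ft_force: [0.3, -0.8, -0.1]
grip_width: -0.0
```

Run:
```python
from h import *
go(463,-166,248,-94.2)
z=load('w4');P=pts(z);im=z['im'];hsv=cv2.cvtColor(im,cv2.COLOR_RGB2HSV);m=(hsv[...,0]<12)&(hsv[...,1]>140)&(hsv[...,2]>50)&(abs(P[...,2]-.058)<.012)
v,u=np.nonzero(m);Q=np.array([plane(z,a,b,.058)[:2] for a,b in zip(u[::3],v[::3])])*1000
ps=np.radians(-4.25);ex=np.array([np.cos(ps),np.sin(ps)]);ey=np.array([-ex[1],ex[0]]);L=(Q-[686.5,-11.2])
print('plate rear press x',np.percentile(L@ex,[0,1]),'y',np.percentile(L@ey,[1,99]),'z',np.median(P[m][:,2]))
snap('wrist','w5')
z=load('w5');P=pts(z);im=z['im'].astype(int);m=(im[...,0]>90)&(im[...,1]<50)&(P[...,2]>.15);print(m.sum(),np.median(P[m],0),np.percentile(P[m],[2,98],axis=0))
```

```text
t 9.8167 p [ 461.4 -166.   254. ] yaw -94.23 tilt [-0.001  0.   ] F [ 0.3 -0.8 -0.1] w -0.0
cmd [ 0.16 -0.01  0.6 ] turn -0.03
plate rear press x [-153.62056592 -151.75903145] y [-22.00098037  16.39473366] z 0.057322350405021295
2858 [ 0.47304588 -0.1467898   0.22198776] [[ 0.46082123 -0.20608785  0.21267016]
 [ 0.47907662 -0.1246569   0.22524705]]
```

Call:
apply_moves(
  motion=[
    {"tx": 0.2,"ty": 0,"tz": 1,"turn": 0,"jaw": -1},
    {"tx": -0.2,"ty": 0,"tz": 2.3,"turn": 0,"jaw": -1},
    {"tx": -1,"ty": 0,"tz": 4.5,"turn": 0,"jaw": -1},
    {"tx": -1.5,"ty": 0,"tz": 6.8,"turn": 0,"jaw": -1},
    {"tx": -1.9,"ty": 0,"tz": 9,"turn": 0,"jaw": -1},
  ],
)

```text
time_s: 10.28
position: [0.4428, -0.1643, 0.165]
tool_rot: [[0.997, -0.073, 0.002], [-0.073, -0.997, -0.002], [0.002, 0.002, -1.0]]
ft_force: [0.2, 0.6, 7.9]
grip_width: -0.0004
```

Call:
apply_moves(
  motion=[
    {"tx": -0.1,"ty": 0,"tz": 1.5,"turn": 0,"jaw": -1},
    {"tx": -0.1,"ty": 0,"tz": 3,"turn": 0,"jaw": -1},
    {"tx": 0,"ty": 0,"tz": 4.2,"turn": 0,"jaw": -1},
    {"tx": 0,"ty": 0,"tz": 4.8,"turn": 0,"jaw": -1},
    {"tx": 0.05,"ty": 0,"tz": 5,"turn": 0,"jaw": -1},
  ],
)

```text
time_s: 10.7
position: [0.4439, -0.1643, 0.1152]
tool_rot: [[0.997, -0.071, 0.003], [-0.071, -0.997, -0.003], [0.003, 0.003, -1.0]]
ft_force: [-1.3, 0.1, 9.1]
grip_width: -0.0001
```

Run:
```python
from h import *
go(441.5,-164,107,-94.2)
```

```text
t 10.7 p [ 443.9 -164.3  115.2] yaw -94.1 tilt [ 0.003 -0.003] F [-1.3  0.1  9.1] w -0.1
cmd [-0.24 -0.01  0.82] turn 0.1
```

Working; creep to the bottom.

Call:
apply_moves(
  motion=[
    {"tx": 0,"ty": 0,"tz": 0.3,"turn": 0,"jaw": -1},
    {"tx": 0,"ty": 0,"tz": 0.6,"turn": 0,"jaw": -1},
    {"tx": 0,"ty": 0,"tz": 0.75,"turn": 0,"jaw": -1},
  ],
)

```text
time_s: 10.95
position: [0.4449, -0.1643, 0.1088]
tool_rot: [[0.998, -0.07, 0.006], [-0.07, -0.998, -0.005], [0.006, 0.005, -1.0]]
ft_force: [-0.1, -0.7, 9.7]
grip_width: -0.0
```

Call:
apply_moves(
  motion=[
    {"tx": 0,"ty": 0,"tz": 0.1,"turn": 0,"jaw": -1},
    {"tx": 0,"ty": 0,"tz": 0.1,"turn": 0,"jaw": -1},
  ],
)

```text
time_s: 11.12
position: [0.4458, -0.1644, 0.109]
tool_rot: [[0.998, -0.069, 0.008], [-0.069, -0.998, -0.007], [0.008, 0.007, -1.0]]
ft_force: [-1.6, 0.0, 9.2]
grip_width: 0.0001
```

Run:
```python
from h import *
go(441.5,-164,106,-94.2)
snap('scene','scene5');s=load('scene5')['im'];cv2.imwrite('pics/c5.png',s[...,::-1])
```

```text
t 11.1167 p [ 445.8 -164.4  109. ] yaw -93.95 tilt [ 0.008 -0.007] F [-1.6  0.   9.2] w 0.1
cmd [-0.43 -0.01  0.3 ] turn 0.25
```

Call:
apply_moves(
  motion=[
    {"tx": -0.2,"ty": 0,"tz": 0.2,"turn": 0,"jaw": -1},
    {"tx": -0.2,"ty": 0,"tz": 0.35,"turn": 0,"jaw": -1},
    {"tx": -0.2,"ty": 0,"tz": 0.35,"turn": 0,"jaw": -1},
  ],
)

```text
time_s: 11.42
position: [0.4452, -0.1643, 0.1069]
tool_rot: [[0.998, -0.068, 0.012], [-0.068, -0.998, -0.01], [0.013, 0.009, -1.0]]
ft_force: [1.3, -0.1, 9.0]
grip_width: -0.0003
```

Call:
apply_moves(
  motion=[
    {"tx": 0,"ty": 0,"tz": 0.2,"turn": 0,"jaw": -1},
    {"tx": 0,"ty": 0,"tz": 0.2,"turn": 0,"jaw": -1},
  ],
)

```text
time_s: 11.58
position: [0.4463, -0.1643, 0.1062]
tool_rot: [[0.998, -0.067, 0.015], [-0.067, -0.998, -0.012], [0.015, 0.011, -1.0]]
ft_force: [-1.1, -0.7, 9.2]
grip_width: -0.0003
```

Call:
apply_moves(
  motion=[
    {"tx": 0,"ty": 0,"tz": 0.2,"turn": 0,"jaw": -1},
    {"tx": 0,"ty": 0,"tz": 0.3,"turn": 0,"jaw": -1},
  ],
)

```text
time_s: 11.75
position: [0.4473, -0.1643, 0.1045]
tool_rot: [[0.998, -0.065, 0.017], [-0.065, -0.998, -0.014], [0.018, 0.013, -1.0]]
ft_force: [-1.5, -0.7, 13.9]
grip_width: 0.0
```

Call:
apply_moves(
  motion=[
    {"tx": 0.1,"ty": 0,"tz": -2,"turn": 0,"jaw": -1},
    {"tx": 0,"ty": 0,"tz": -5,"turn": 0,"jaw": -1},
    {"tx": 0.6,"ty": 0,"tz": -8.5,"turn": 0,"jaw": -1},
    {"tx": 1.2,"ty": 0,"tz": -12,"turn": 0,"jaw": -1},
    {"tx": 2,"ty": 0,"tz": -15,"turn": 0,"jaw": -1},
  ],
)

```text
time_s: 12.17
position: [0.4652, -0.163, 0.2583]
tool_rot: [[0.998, -0.064, 0.021], [-0.064, -0.998, -0.016], [0.022, 0.015, -1.0]]
ft_force: [1.1, -0.6, -0.2]
grip_width: -0.0003
```

Call:
apply_moves(
  motion=[
    {"tx": 0,"ty": 0,"tz": 0,"turn": 0,"jaw": -1},
    {"tx": 0,"ty": 0,"tz": 0,"turn": 0,"jaw": -1},
  ],
)

```text
time_s: 12.33
position: [0.466, -0.1625, 0.26]
tool_rot: [[0.998, -0.063, 0.025], [-0.063, -0.998, -0.019], [0.026, 0.017, -1.0]]
ft_force: [0.3, -0.2, -0.6]
grip_width: 0.0003
```

Run:
```python
from h import *
go(463,-166,252,-94.2)
snap('scene','scene6')
a=load('scene4')['im'];b=load('scene5')['im'];c=load('scene6')['im']
f=lambda s:cv2.resize(s[255:315,225:310,::-1],None,fx=4.5,fy=4.5,interpolation=cv2.INTER_CUBIC)
cv2.imwrite('pics/c6.png',np.vstack([np.hstack([f(a),f(b)]),np.hstack([f(c),0*f(c)])]))
P=pts(load('scene6'));im=load('scene6')['im'].astype(int);m=(im[...,0]>90)&(im[...,1]<50)&(P[...,2]>.18)&(abs(P[...,0]-.463)<.05)&(abs(P[...,1]+.166)<.06);print(m.sum(),np.median(P[m],0) if m.sum() else '')
```

```text
t 12.3333 p [ 466.  -162.5  260. ] yaw -93.62 tilt [ 0.025 -0.019] F [ 0.3 -0.2 -0.6] w 0.3
cmd [-0.3   0.35  0.8 ] turn 0.58
50 [ 0.4740702  -0.12577242  0.21667657]
```

View pics/c6.png

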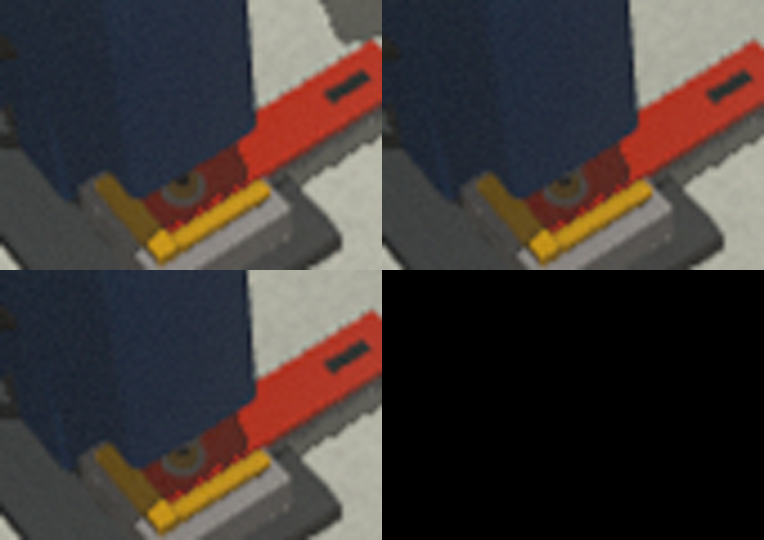

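Call:
apply_moves(
  motion=[
    {"tx": -0.2,"ty": 0.2,"tz": 1.6,"turn": 0.5,"jaw": -1},
    {"tx": -0.7,"ty": 0.2,"tz": 3,"turn": 0.5,"jaw": -1},
    {"tx": -1.5,"ty": 0.2,"tz": 5.1,"turn": 0.5,"jaw": -1},
    {"tx": -2.1,"ty": 0.1,"tz": 7.4,"turn": 0.5,"jaw": -1},
    {"tx": -2.5,"ty": 0,"tz": 9.6,"turn": 0.5,"jaw": -1},
  ],
)

```text
time_s: 12.8
position: [0.4414, -0.1623, 0.1604]
tool_rot: [[0.997, -0.072, 0.021], [-0.071, -0.997, -0.018], [0.022, 0.016, -1.0]]
ft_force: [-1.6, -4.3, 9.3]
grip_width: 0.0001
```

Call:
apply_moves(
  motion=[
    {"tx": -0.1,"ty": 0,"tz": 1.7,"turn": 0,"jaw": -1},
    {"tx": -0.2,"ty": 0,"tz": 3.3,"turn": 0,"jaw": -1},
    {"tx": -0.2,"ty": 0,"tz": 4.6,"turn": 0,"jaw": -1},
    {"tx": -0.2,"ty": 0,"tz": 5.5,"turn": 0,"jaw": -1},
    {"tx": -0.2,"ty": 0,"tz": 5.8,"turn": 0,"jaw": -1},
  ],
)

```text
time_s: 13.22
position: [0.4409, -0.1627, 0.1025]
tool_rot: [[0.997, -0.072, 0.022], [-0.071, -0.997, -0.017], [0.023, 0.016, -1.0]]
ft_force: [-2.7, 9.7, 48.2]
grip_width: 0.0002
```

Run:
```python
from h import *
go(443,-164,105,-94.2)
```

```text
t 13.2167 p [ 440.9 -162.7  102.5] yaw -94.11 tilt [ 0.022 -0.017] F [-2.7  9.7 48.2] w 0.2
cmd [ 0.23  0.12 -0.24] turn 0.09
```

Call:
apply_moves(
  motion=[
    {"tx": 0.1,"ty": 0,"tz": -2,"turn": 0,"jaw": -1},
    {"tx": 0.2,"ty": 0,"tz": -5,"turn": 0,"jaw": -1},
    {"tx": 0.8,"ty": 0,"tz": -8.5,"turn": 0,"jaw": -1},
    {"tx": 1.7,"ty": 0,"tz": -12,"turn": 0,"jaw": -1},
    {"tx": 2.7,"ty": 0,"tz": -15.4,"turn": 0,"jaw": -1},
  ],
)

```text
time_s: 13.63
position: [0.464, -0.1615, 0.2579]
tool_rot: [[0.997, -0.072, 0.021], [-0.071, -0.997, -0.017], [0.022, 0.015, -1.0]]
ft_force: [1.0, -0.2, 0.5]
grip_width: -0.0002
```

Call:
apply_moves(
  motion=[
    {"tx": 0,"ty": 0,"tz": 0,"turn": 0,"jaw": -1},
    {"tx": 0,"ty": 0,"tz": 0,"turn": 0,"jaw": -1},
  ],
)

```text
time_s: 13.8
position: [0.4641, -0.1612, 0.2577]
tool_rot: [[0.997, -0.071, 0.021], [-0.071, -0.997, -0.017], [0.022, 0.015, -1.0]]
ft_force: [-0.2, 0.4, -0.8]
grip_width: 0.0
```

Run:
```python
from h import *
go(463,-166,256,-94.2)
snap('scene','scene7')
a=load('scene6')['im'].astype(int);b=load('scene7')['im'].astype(int)
print(np.abs(a-b)[255:315,225:310].sum(2).max(), np.argwhere(np.abs(a-b)[255:315,225:310].sum(2)>60)[:8])
```

```text
t 13.8 p [ 464.1 -161.2  257.7] yaw -94.08 tilt [ 0.021 -0.017] F [-0.2  0.4 -0.8] w 0.0
cmd [-0.07  0.49  0.18] turn 0.12
94 [[40 39]
 [40 40]
 [40 41]]
```

Call:
apply_moves(
  motion=[
    {"tx": -0.1,"ty": 0.4,"tz": 1.4,"turn": 0,"jaw": -1},
    {"tx": -0.5,"ty": 0.4,"tz": 2.8,"turn": 0,"jaw": -1},
    {"tx": -1.3,"ty": 0.3,"tz": 4.9,"turn": 0,"jaw": -1},
    {"tx": -1.9,"ty": 0.2,"tz": 7.1,"turn": 0,"jaw": -1},
    {"tx": -2.3,"ty": 0.1,"tz": 9.2,"turn": 0,"jaw": -1},
  ],
)

```text
time_s: 14.27
position: [0.441, -0.1623, 0.1622]
tool_rot: [[0.997, -0.071, 0.017], [-0.071, -0.997, -0.017], [0.019, 0.016, -1.0]]
ft_force: [-0.1, -6.5, 9.2]
grip_width: -0.0
```

Call:
apply_moves(
  motion=[
    {"tx": -0.1,"ty": 0,"tz": 1.5,"turn": 0,"jaw": -1},
    {"tx": -0.2,"ty": 0,"tz": 3,"turn": 0,"jaw": -1},
    {"tx": -0.2,"ty": 0,"tz": 4.2,"turn": 0,"jaw": -1},
    {"tx": -0.2,"ty": 0,"tz": 4.6,"turn": 0,"jaw": -1},
    {"tx": -0.2,"ty": 0,"tz": 4.6,"turn": 0,"jaw": -1},
  ],
)

```text
time_s: 14.68
position: [0.4385, -0.1623, 0.1141]
tool_rot: [[0.997, -0.071, 0.014], [-0.071, -0.997, -0.015], [0.015, 0.014, -1.0]]
ft_force: [-1.7, 1.1, 10.2]
grip_width: 0.0002
```

Run:
```python
from h import *
go(443,-164,105,-94.2)
```

```text
t 14.6833 p [ 438.5 -162.3  114.1] yaw -94.1 tilt [ 0.014 -0.015] F [-1.7  1.1 10.2] w 0.2
cmd [0.45 0.13 0.91] turn 0.1
```

Call:
apply_moves(
  motion=[
    {"tx": 0.1,"ty": 0,"tz": 0.2,"turn": 0,"jaw": -1},
    {"tx": 0.2,"ty": 0,"tz": 0.4,"turn": 0,"jaw": -1},
    {"tx": 0.3,"ty": 0,"tz": 0.6,"turn": 0,"jaw": -1},
    {"tx": 0.3,"ty": 0,"tz": 0.7,"turn": 0,"jaw": -1},
    {"tx": 0.3,"ty": 0,"tz": 0.8,"turn": 0,"jaw": -1},
  ],
)

```text
time_s: 15.1
position: [0.4407, -0.1624, 0.105]
tool_rot: [[0.997, -0.071, 0.012], [-0.071, -0.997, -0.014], [0.013, 0.013, -1.0]]
ft_force: [-1.1, -0.9, 9.6]
grip_width: 0.0
```

Call:
apply_moves(
  motion=[
    {"tx": 0,"ty": 0,"tz": 0.1,"turn": 0,"jaw": -1},
    {"tx": 0,"ty": 0,"tz": 0.1,"turn": 0,"jaw": -1},
  ],
)

```text
time_s: 15.27
position: [0.4407, -0.1624, 0.1041]
tool_rot: [[0.997, -0.072, 0.013], [-0.071, -0.997, -0.015], [0.014, 0.014, -1.0]]
ft_force: [-0.5, 0.6, 20.1]
grip_width: 0.0
```

Bottom touched at 20 N. Up.

Call:
apply_moves(
  motion=[
    {"tx": 0.1,"ty": 0,"tz": -2,"turn": 0,"jaw": -1},
    {"tx": 0.2,"ty": 0,"tz": -5,"turn": 0,"jaw": -1},
    {"tx": 0.8,"ty": 0,"tz": -8.5,"turn": 0,"jaw": -1},
    {"tx": 1.6,"ty": 0.2,"tz": -12,"turn": 0,"jaw": -1},
    {"tx": 2.5,"ty": 0.3,"tz": -15.4,"turn": 0,"jaw": -1},
  ],
)

```text
time_s: 15.68
position: [0.4626, -0.1645, 0.2584]
tool_rot: [[0.997, -0.072, 0.011], [-0.072, -0.997, -0.013], [0.012, 0.012, -1.0]]
ft_force: [0.7, -0.0, -0.5]
grip_width: 0.0005
```

Call:
apply_moves(
  motion=[
    {"tx": 0,"ty": 0,"tz": 0,"turn": 0,"jaw": -1},
    {"tx": 0,"ty": 0,"tz": 0,"turn": 0,"jaw": -1},
  ],
)

```text
time_s: 15.85
position: [0.4623, -0.1642, 0.2576]
tool_rot: [[0.997, -0.072, 0.01], [-0.071, -0.997, -0.012], [0.011, 0.011, -1.0]]
ft_force: [0.4, 0.3, -0.4]
grip_width: -0.0003
```

```bash
cat > d.py <<'E'
from h import *
import sys
go(463,-166,256,-94.2)
n=sys.argv[2];snap('scene','scene'+n)
a=load('scene'+sys.argv[1]);b=load('scene'+n)
d=np.abs(a['im'].astype(int)-b['im'])[255:315,225:310].sum(2);k=np.argwhere(d>60)
print(d.max(),len(k),(k.min(0)+[255,225],k.max(0)+[255,225]) if len(k) else '')
P=pts(b)
for v in range(284,302,2): print(v,[tuple(np.round(P[v,u]*1000).astype(int)) for u in (258,264,270)],b['im'][v,264])
E
python3 d.py 7 8
```

```text
t 15.85 p [ 462.3 -164.2  257.6] yaw -94.11 tilt [ 0.01  -0.012] F [ 0.4  0.3 -0.4] w -0.3
cmd [0.08 0.17 0.16] turn 0.09
45 0 
284 [(np.int64(725), np.int64(21), np.int64(181)), (np.int64(709), np.int64(21), np.int64(165)), (np.int64(692), np.int64(22), np.int64(151))] [36 43 57]
286 [(np.int64(723), np.int64(17), np.int64(167)), (np.int64(707), np.int64(18), np.int64(152)), (np.int64(692), np.int64(22), np.int64(143))] [38 47 59]
288 [(np.int64(724), np.int64(17), np.int64(159)), (np.int64(708), np.int64(18), np.int64(145)), (np.int64(691), np.int64(18), np.int64(130))] [37 45 61]
290 [(np.int64(726), np.int64(20), np.int64(156)), (np.int64(709), np.int64(19), np.int64(140)), (np.int64(666), np.int64(-19), np.int64(59))] [43 52 64]
292 [(np.int64(726), np.int64(19), np.int64(147)), (np.int64(710), np.int64(20), np.int64(133)), (np.int64(668), np.int64(-17), np.int64(55))] [41 47 62]
294 [(np.int64(728), np.int64(19), np.int64(141)), (np.int64(696), np.int64(-3), np.int64(87)), (np.int64(678), np.int64(-3), np.int64(70))] [56 60 64]
296 [(np.int64(728), np.int64(18), np.int64(131)), (np.int64(696), np.int64(-4), np.int64(78)), (np.int64(679), np.int64(-2), np.int64(63))] [71 68 65]
298 [(np.int64(704), np.int64(-21), np.int64(58)), (np.int64(695), np.int64(-6), np.int64(66)), (np.int64(682), np.int64(2), np.int64(62))] [73 70 67]
300 [(np.int64(708), np.int64(-16), np.int64(58)), (np.int64(698), np.int64(-3), np.int64(63)), (np.int64(685), np.int64(5), np.int64(58))] [81 62 56]
```

Run:
```python
from h import *
for n in '4678':
    b=load('scene'+n);P=pts(b)
    print(n,[(v,u,*np.round(P[v,u]*1000).astype(int).tolist(),b['im'][v,u].tolist()) for v in (294,296,298) for u in(264,267,270)])
    print('  depth patch',np.round(b['d'][292:302:2,258:276:3],3).tolist())
```

```text
4 [(294, 264, 687, -16, 65, [41, 40, 51]), (294, 267, 682, -11, 66, [73, 59, 37]), (294, 270, 673, -10, 58, [92, 49, 45]), (296, 264, 693, -10, 68, [71, 58, 40]), (296, 267, 687, -4, 69, [76, 60, 38]), (296, 270, 676, -6, 57, [80, 60, 55]), (298, 264, 694, -9, 61, [76, 62, 40]), (298, 267, 687, -6, 58, [75, 63, 45]), (298, 270, 681, -1, 57, [90, 50, 44])]
  depth patch [[1.187000036239624, 1.194000005722046, 1.2050000429153442, 1.2920000553131104, 1.2949999570846558, 1.2979999780654907], [1.190999984741211, 1.1979999542236328, 1.2790000438690186, 1.2790000438690186, 1.2890000343322754, 1.2829999923706055], [1.1959999799728394, 1.2879999876022339, 1.2719999551773071, 1.2710000276565552, 1.2860000133514404, 1.2869999408721924], [1.2790000438690186, 1.281000018119812, 1.2760000228881836, 1.281000018119812, 1.281000018119812, 1.277999997138977], [1.2740000486373901, 1.274999976158142, 1.2769999504089355, 1.2769999504089355, 1.274999976158142, 1.2790000438690186]]
6 [(294, 264, 695, -5, 84, [50, 51, 58]), (294, 267, 682, -11, 65, [71, 62, 49]), (294, 270, 671, -13, 54, [89, 48, 42]), (296
[... 2069 characters left out ...]
, 67]), (298, 267, 689, -2, 64, [71, 71, 69]), (298, 270, 682, 2, 62, [87, 46, 40])]
  depth patch [[1.184000015258789, 1.1970000267028809, 1.2009999752044678, 1.2519999742507935, 1.2960000038146973, 1.2940000295639038], [1.187999963760376, 1.2020000219345093, 1.253000020980835, 1.2580000162124634, 1.2740000486373901, 1.2899999618530273], [1.1950000524520874, 1.2680000066757202, 1.2599999904632568, 1.2690000534057617, 1.277999997138977, 1.2910000085830688], [1.2799999713897705, 1.2710000276565552, 1.2710000276565552, 1.2730000019073486, 1.2760000228881836, 1.281000018119812], [1.274999976158142, 1.274999976158142, 1.2699999809265137, 1.2769999504089355, 1.274999976158142, 1.277999997138977]]
```

Call:
apply_moves(
  motion=[
    {"tx": 0,"ty": 0.1,"tz": 1.4,"turn": 0,"jaw": -1},
    {"tx": -0.4,"ty": 0.1,"tz": 2.8,"turn": 0,"jaw": -1},
    {"tx": -1.2,"ty": 0,"tz": 4.9,"turn": 0,"jaw": -1},
    {"tx": -1.8,"ty": 0,"tz": 7.1,"turn": 0,"jaw": -1},
    {"tx": -2.2,"ty": 0,"tz": 9.2,"turn": 0,"jaw": -1},
  ],
)

```text
time_s: 16.32
position: [0.439, -0.1631, 0.162]
tool_rot: [[0.997, -0.072, 0.005], [-0.072, -0.997, -0.01], [0.006, 0.01, -1.0]]
ft_force: [1.8, -0.9, 8.2]
grip_width: -0.0002
```

Call:
apply_moves(
  motion=[
    {"tx": 0,"ty": 0,"tz": 1.5,"turn": 0,"jaw": -1},
    {"tx": 0,"ty": 0,"tz": 3,"turn": 0,"jaw": -1},
    {"tx": 0,"ty": 0,"tz": 4.2,"turn": 0,"jaw": -1},
    {"tx": 0,"ty": 0,"tz": 4.6,"turn": 0,"jaw": -1},
    {"tx": 0,"ty": 0,"tz": 4.6,"turn": 0,"jaw": -1},
  ],
)

```text
time_s: 16.73
position: [0.4378, -0.1631, 0.1136]
tool_rot: [[0.997, -0.072, 0.001], [-0.072, -0.997, -0.008], [0.002, 0.008, -1.0]]
ft_force: [-1.9, -1.5, 8.5]
grip_width: -0.0002
```

Run:
```python
from h import *
go(443,-164,105,-94.2)
```

```text
t 16.7333 p [ 437.8 -163.1  113.6] yaw -94.14 tilt [ 0.001 -0.008] F [-1.9 -1.5  8.5] w -0.2
cmd [0.53 0.05 0.86] turn 0.06
```

Call:
apply_moves(
  motion=[
    {"tx": 0.1,"ty": 0,"tz": 0.2,"turn": 0,"jaw": -1},
    {"tx": 0.2,"ty": 0,"tz": 0.4,"turn": 0,"jaw": -1},
    {"tx": 0.3,"ty": 0,"tz": 0.6,"turn": 0,"jaw": -1},
    {"tx": 0.3,"ty": 0,"tz": 0.7,"turn": 0,"jaw": -1},
    {"tx": 0.3,"ty": 0,"tz": 0.8,"turn": 0,"jaw": -1},
  ],
)

```text
time_s: 17.15
position: [0.4397, -0.1632, 0.1044]
tool_rot: [[0.997, -0.072, -0.001], [-0.072, -0.997, -0.007], [-0.0, 0.007, -1.0]]
ft_force: [-2.2, -2.1, 14.1]
grip_width: 0.0003
```

Call:
apply_moves(
  motion=[
    {"tx": 0.2,"ty": 0,"tz": -2,"turn": 0,"jaw": -1},
    {"tx": 0.3,"ty": 0,"tz": -5,"turn": 0,"jaw": -1},
    {"tx": 0.8,"ty": 0,"tz": -8.5,"turn": 0,"jaw": -1},
    {"tx": 1.6,"ty": 0.2,"tz": -12,"turn": 0,"jaw": -1},
    {"tx": 2.4,"ty": 0.2,"tz": -15.3,"turn": 0,"jaw": -1},
  ],
)

```text
time_s: 17.57
position: [0.463, -0.1655, 0.2573]
tool_rot: [[0.997, -0.073, -0.003], [-0.073, -0.997, -0.005], [-0.003, 0.006, -1.0]]
ft_force: [1.0, 0.2, -0.0]
grip_width: 0.0002
```

Call:
apply_moves(
  motion=[
    {"tx": 0,"ty": 0,"tz": 0,"turn": 0,"jaw": -1},
    {"tx": 0,"ty": 0,"tz": 0,"turn": 0,"jaw": -1},
  ],
)

```text
time_s: 17.73
position: [0.4625, -0.1652, 0.2562]
tool_rot: [[0.997, -0.072, -0.005], [-0.072, -0.997, -0.004], [-0.005, 0.005, -1.0]]
ft_force: [-0.3, -0.0, -0.8]
grip_width: -0.0001
```

```bash
python3 d.py 8 9
```

```text
t 17.7333 p [ 462.5 -165.2  256.2] yaw -94.16 tilt [-0.005 -0.004] F [-0.3 -0.  -0.8] w -0.1
cmd [0.05 0.08 0.02] turn 0.04
22 0 
284 [(np.int64(724), np.int64(19), np.int64(177)), (np.int64(706), np.int64(18), np.int64(160)), (np.int64(691), np.int64(20), np.int64(148))] [35 44 57]
286 [(np.int64(723), np.int64(17), np.int64(167)), (np.int64(709), np.int64(21), np.int64(158)), (np.int64(693), np.int64(22), np.int64(144))] [36 44 57]
288 [(np.int64(725), np.int64(19), np.int64(162)), (np.int64(708), np.int64(18), np.int64(146)), (np.int64(692), np.int64(21), np.int64(134))] [39 46 60]
290 [(np.int64(726), np.int64(19), np.int64(155)), (np.int64(708), np.int64(17), np.int64(136)), (np.int64(667), np.int64(-17), np.int64(63))] [35 43 59]
292 [(np.int64(726), np.int64(18), np.int64(146)), (np.int64(709), np.int64(19), np.int64(131)), (np.int64(669), np.int64(-16), np.int64(57))] [40 48 63]
294 [(np.int64(726), np.int64(17), np.int64(137)), (np.int64(696), np.int64(-4), np.int64(86)), (np.int64(679), np.int64(-2), np.int64(72))] [55 57 61]
296 [(np.int64(726), np.int64(16), np.int64(127)), (np.int64(695), np.int64(-6), np.int64(74)), (np.int64(680), np.int64(-1), np.int64(65))] [71 67 65]
298 [(np.int64(704), np.int64(-21), np.int64(58)), (np.int64(697), np.int64(-5), np.int64(68)), (np.int64(681), np.int64(0), np.int64(59))] [72 72 67]
300 [(np.int64(708), np.int64(-17), np.int64(57)), (np.int64(695), np.int64(-9), np.int64(54)), (np.int64(685), np.int64(5), np.int64(59))] [79 61 58]
```

Call:
apply_moves(
  motion=[
    {"tx": 0,"ty": 0,"tz": 1.3,"turn": 0,"jaw": -1},
    {"tx": -0.4,"ty": 0,"tz": 2.7,"turn": 0,"jaw": -1},
    {"tx": -1.1,"ty": 0,"tz": 4.8,"turn": 0,"jaw": -1},
    {"tx": -1.7,"ty": 0,"tz": 7,"turn": 0,"jaw": -1},
    {"tx": -2.0,"ty": 0,"tz": 9,"turn": 0,"jaw": -1},
  ],
)

```text
time_s: 18.2
position: [0.4396, -0.1633, 0.1626]
tool_rot: [[0.997, -0.073, -0.01], [-0.073, -0.997, -0.002], [-0.01, 0.002, -1.0]]
ft_force: [-1.3, -1.7, 8.6]
grip_width: -0.0001
```

Call:
apply_moves(
  motion=[
    {"tx": 0,"ty": 0,"tz": 1.5,"turn": 0,"jaw": -1},
    {"tx": 0,"ty": 0,"tz": 3,"turn": 0,"jaw": -1},
    {"tx": 0,"ty": 0,"tz": 4.2,"turn": 0,"jaw": -1},
    {"tx": 0,"ty": 0,"tz": 4.6,"turn": 0,"jaw": -1},
    {"tx": 0,"ty": 0,"tz": 4.6,"turn": 0,"jaw": -1},
  ],
)

```text
time_s: 18.62
position: [0.4377, -0.1631, 0.1142]
tool_rot: [[0.997, -0.073, -0.014], [-0.073, -0.997, 0.0], [-0.014, 0.001, -1.0]]
ft_force: [-1.7, -3.6, 8.7]
grip_width: 0.0001
```

Run:
```python
from h import *
go(443,-164,105,-94.2)
```

```text
t 18.6167 p [ 437.7 -163.1  114.2] yaw -94.19 tilt [-0.014  0.   ] F [-1.7 -3.6  8.7] w 0.1
cmd [0.55 0.05 0.92] turn 0.01
```

Then raise, move well clear of the lever, and look.

Call:
apply_moves(
  motion=[
    {"tx": 0.1,"ty": 0,"tz": 0.2,"turn": 0,"jaw": -1},
    {"tx": 0.2,"ty": 0,"tz": 0.4,"turn": 0,"jaw": -1},
    {"tx": 0.3,"ty": 0,"tz": 0.6,"turn": 0,"jaw": -1},
    {"tx": 0.3,"ty": 0,"tz": 0.7,"turn": 0,"jaw": -1},
    {"tx": 0.3,"ty": 0,"tz": 0.8,"turn": 0,"jaw": -1},
  ],
)

```text
time_s: 19.03
position: [0.4395, -0.1633, 0.1048]
tool_rot: [[0.997, -0.073, -0.016], [-0.073, -0.997, 0.001], [-0.016, 0.001, -1.0]]
ft_force: [-0.6, -3.0, 10.2]
grip_width: 0.0001
```

Call:
apply_moves(
  motion=[
    {"tx": 0.2,"ty": 0,"tz": -2,"turn": 0,"jaw": -1},
    {"tx": 0.3,"ty": 0,"tz": -5,"turn": 0,"jaw": -1},
    {"tx": 0.6,"ty": 0,"tz": -8.5,"turn": 0,"jaw": -1},
    {"tx": 1.2,"ty": 0,"tz": -12,"turn": 0,"jaw": -1},
    {"tx": 1.8,"ty": 0,"tz": -15.3,"turn": 0,"jaw": -1},
  ],
)

```text
time_s: 19.45
position: [0.4592, -0.1642, 0.2573]
tool_rot: [[0.997, -0.074, -0.019], [-0.074, -0.997, 0.003], [-0.019, -0.001, -1.0]]
ft_force: [0.6, -0.6, -1.0]
grip_width: -0.0003
```

Call:
apply_moves(
  motion=[
    {"tx": -1,"ty": 0,"tz": -2,"turn": 0,"jaw": -1},
    {"tx": -4,"ty": 0,"tz": -4,"turn": 0,"jaw": -1},
    {"tx": -7,"ty": 0,"tz": -4,"turn": 0,"jaw": -1},
    {"tx": -9,"ty": 0,"tz": -4,"turn": 0,"jaw": -1},
    {"tx": -9,"ty": 0,"tz": -4,"turn": 0,"jaw": -1},
  ],
)

```text
time_s: 19.87
position: [0.3668, -0.1565, 0.297]
tool_rot: [[0.997, -0.075, -0.024], [-0.075, -0.997, 0.006], [-0.024, -0.004, -1.0]]
ft_force: [0.2, -0.8, 0.1]
grip_width: 0.0
```

```bash
python3 d.py 9 10 | head -3
python3 - <<'E'
from h import *
a=load('scene10')['im'];t,_=snap('top','top10');w,_=snap('wrist','w10')
f=lambda s,y0,y1,x0,x1,k:cv2.resize(s[y0:y1,x0:x1,::-1],None,fx=k,fy=k,interpolation=cv2.INTER_CUBIC)
A=f(a,270,310,235,295,6.6);B=f(t,120,280,280,420,2.5)
h=max(A.shape[0],B.shape[0]);p=lambda x:cv2.copyMakeBorder(x,0,h-x.shape[0],0,0,cv2.BORDER_CONSTANT)
cv2.imwrite('pics/final.png',np.hstack([p(A),p(B)]))
z=load('top10');P=pts(z);im=z['im'].astype(int);m=(im[...,0]>90)&(im[...,1]<50)&(P[...,2]>.05);m[:,:365]=0;m[:,420:]=0;m[:235]=0;m[275:]=0
print('grip',m.sum(),np.median(P[m],0))
d=np.abs(load('top0')['im'].astype(int)-t).sum(2)>120;k=np.argwhere(d)
n,l,s,c=cv2.connectedComponentsWithStats(d.astype(np.uint8));print([x.tolist() for x in s[1:] if x[4]>15])
E
```

```text
t 19.8667 p [ 366.8 -156.5  297. ] yaw -94.3 tilt [-0.024  0.006] F [ 0.2 -0.8  0.1] w 0.0
cmd [9.76 0.25 3.86] turn -0.1
30 0 
grip 272 [ 0.46249546 -0.16364792  0.22344965]
[[316, 181, 18, 50, 624], [332, 203, 6, 31, 90], [209, 232, 63, 46, 931], [232, 264, 219, 216, 10248], [29, 315, 200, 165, 11255], [142, 316, 113, 145, 3387], [319, 393, 26, 21, 210], [267, 397, 10, 11, 45], [296, 402, 26, 18, 175], [288, 417, 12, 23, 160], [334, 417, 13, 11, 35], [299, 426, 6, 6, 16], [247, 438, 12, 11, 44], [231, 440, 56, 40, 588], [322, 468, 17, 12, 66]]
```

View pics/final.png

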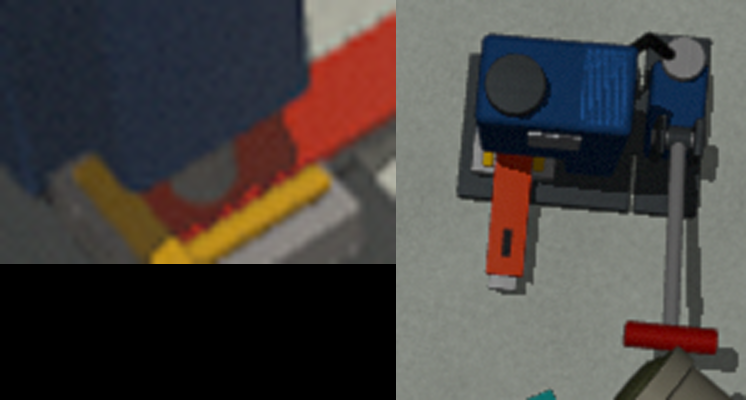

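```bash
python3 -c "
from h import *
print(close_job())"
```

```text
the job is handed in; nothing more can be done
None
```

The orange plate with the proud collar is in the press nest with its collar pressed in, the lever is back up, and I've handed the job in at about 20 s of the 72 s.

- **Plate:** I picked the plate whose collar stood about 15 mm above the table (16 expected). I laid it collar end first between the yellow guides and slid it in until it met the back stop with about 12 N. Afterwards its rear end measured 1.4 mm from the nominal home position, which is within camera calibration.
- **Pumping:** I gave five full lever strokes. The ram came down over the first three, and strokes four and five moved nothing, so it is right down. The last picture shows it sitting over the collar. The collar itself is hidden under the ram, so I inferred it is fully in rather than measuring it.
- **Too hard on one stroke:** Stroke two touched the bottom stop harder than intended, at about 48 N against the 80 N limit. The other strokes ended at about 10 to 20 N.
- **Final state:** The lever grip's top measured about 223 mm (225 expected at rest). The robot was clear of everything with no force on it. Comparing the first and last top views, I saw no change to the bystanders where the arm and its shadow did not cover them.

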